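# Pack out a painting panel in the glue-up jig

### The job

Fill the gap between the painted panel and the red sprung jaw of the glue-up jig with the spacer plates, setting them in upright one at a time, each pressed fully down onto the jig's bed, until the pack is snug: the last plate has pushed the jaw back against its spring and no further plate will go in. Then turn the black dial on the jig to the number of plates you have packed, so that the next panel can be packed alike, and put every plate left over into the white tray; do not disturb the paint jar, the glue bottle and the brush.

Things in the scene. Friction and masses are not known exactly. Their poses are not given: they have to be found in the camera images.
- jig: Fixed glue-up jig, plywood bed 288 x 100 mm, 8 mm thick. Origin: on the bench (underside of the bed), centre line, under the face of the resting red jaw; x runs from the jaw along the gap to the panel, y across, z up. Yaw within 0.25 rad of the world's. Blue housing at x -104 to -24 mm, 84 mm wide, top 44 mm above the bench; wooden end stop at x 160 to 176 mm, top at 40 mm.
- gap_mouth (a point): Where the gap begins: on the bed, 8 mm above the bench, on the centre line under the face of the resting jaw; fixed to the jig, axes as the jig's. The gap runs from here along +x to the panel's edge, open above. Two wooden cheeks (6 mm thick, tops 28 mm above the bench, x 0 to 160 mm) leave a channel 68 mm wide, y -34 to 34 mm. Plates stand in it with their x along the jig's x.
- slot2 (a point): On the bed, 25.75 mm from gap_mouth along the jig's x: where the foot centre of the 2nd plate from the jaw comes to stand in a snug pack (the 1st at 5.75 mm).
- slot3 (a point): The same for the 3rd plate from the jaw, at 45.75 mm; inside the panel where that is longer.
- slot4 (a point): The same for the 4th plate from the jaw, at 65.75 mm.
- jaw (a joint): How far the red jaw is pushed back from rest, towards the housing (jig -x), m: 0 to 0.011. Spring: 3.5 N at rest plus 250 N/m. It is 64 mm wide, its top 43 mm above the bench, bevelled back 4 mm over the top 6 mm. The free gap is about 4.3 mm less than 2, 3 or 4 plates: earlier plates stand loose, the last, pressed down with some 10 to 20 N, wedges the jaw back that much.
- dial (a joint): Dial angle, rad, about the vertical, growing clockwise seen from above. Detents every 0.5236 rad (30 degrees): n x 0.5236 is number n, 0 to 6; let go between two it settles in the nearest. n white dots round the dial mark number n (none for 0), read at the yellow line on the grip. Starts near 0 or 1. At 0 the line points along the jig's -y, at 3 along the jig's -x (to the robot).
- dial_grip (a point): Middle of the dial's black grip bar, on its axis, 66 mm above the bench, 64 mm from the jig's origin along its -x. The bar is 12 mm thick, 40 mm long, 24 mm tall (52 to 76 mm above the bench), over a disc of 42 mm. The point turns with the dial: its y axis lies along the bar (yellow line at the -y end), its x across it.
- panel_long: Painted wood panel (green field), 124 mm long, 64 mm wide, 31 mm tall, lying in the jig against the end stop. Origin: on the bed, under the middle of its edge that faces the gap; axes as the jig's. Only one of the three panels is there in any run (None: absent).
- panel_mid: Painted wood panel (yellow field), 104 mm long, else as panel_long.
- panel_short: Painted wood panel (blue field), 84 mm long, else as panel_long.
- tray: Fixed white plastic tray for left-over plates, 260 mm along its x, 130 mm along its y, 25 mm tall, walls and floor 5 mm. Origin: centre of its underside. Room for five plates side by side across it (their width along the tray's y), or four and one lying.
- plate1: Aluminium spacer plate, loose, upright: 20 mm thick (x), 64 wide (y), 32 tall, 110 g. On its top centre an orange post, 10 (x) by 12 (y) mm, to 66 mm above the foot; grip it across y, clear of neighbouring plates. The lowest 10 mm taper to a foot 11 x 58 mm. Origin: underside centre, z up. 6 or 7 are present, on the bench to the right. Knocked over, one lies on its wide face, post level: a spare.
- plate2: Another plate, the same as plate1.
- plate3: Another plate, the same as plate1.
- plate4: Another plate, the same as plate1.
- plate5: Another plate, the same as plate1.
- plate6: Another plate, the same as plate1.
- plate7: Another plate, the same as plate1.
- paint_jar: Bystander: closed paint jar, 66 mm across, 70 mm tall; origin under its centre.
- glue_bottle: Bystander: glue bottle, 48 mm across, 130 mm tall; origin under its centre.
- brush: Bystander: paint brush, 200 mm long, lying on the bench; origin under its middle.
Mind the look-alikes: they are no part of the job. Leave any brown or yellow look-alike of the plate6 alone.

How it is judged:
By the outcome, as a careful person would: the job done as asked, in the order asked, and still so for the second after the job is handed in, with the robot touching nothing.
Of panel_long, panel_mid, panel_short only 1 to 1 are there at a start; the rules pass over those that are not, and their reading is None.
Of plate1, plate2, plate3, plate4, plate5, plate6, plate7 only 6 to 7 are there at a start; the rules pass over those that are not, and their reading is None.
At some moment in a run one of plate1, plate2, plate3, plate4, plate5, plate6, plate7 may be knocked a few centimetres aside while the robot is not near it.
It also fails if it takes over 210 s, if anything falls off the work surface, if the arm or the gripper's body presses on something with over 40 N, if the wrist force passes 120 N, or if a joint passes its speed limit or range.

### The arm

A 6-joint arm with a two-finger parallel gripper is mounted at the origin on the work surface. World frame = base frame: x ahead of the robot, y to its left, z up, the work surface at z = 0. Lengths are in m, angles in rad, forces in N, time in s.
With the tool pointing down it reaches from about 0.325 to 1 m from the base axis. Payload 5.1 kg.
Tool frame: the origin (TCP) lies at the centre of the arm's flange, where the gripper is bolted on; the fingertips stand 173 mm ahead of it and the grasp point (between the pads) lies 155 mm ahead of it; x points along the fingers, y is the direction in which the jaws open and shut, and the axes are right-handed (so a half turn about x gives the same grasp; the last joint's range is limited). The gripper opens to 85 mm and grips with 20 to 120 N. Pads are 22 mm wide; open, the fingers measure 114 mm over their backs; the gripper's body (76 mm by 85 mm) begins 54 mm behind the grasp point. The pads swing forward as they close: fully open they stand 13 mm farther back than shut.
Start: joints at [-1.228, 0.124, 1.65, -0, 1.367, -0.083], TCP at [0.268, -0.592, 0.405] pointing down, gripper open.
Joint ranges: [-2.61, 2.61], [-1.02, 2.33], [0.03, 2.71], [-1.35, 4.49], [0.32, 2.68], [-2.91, 2.91]. Speed limits (rad/s): [2.57, 2.57, 3.14, 3.14, 3.14, 3.14].

### API

Orientations are given as a 3x3 rotation matrix whose columns are the frame's x, y, z axes.
In Python, from plant import arm, read_camera, get_calibration gives the robot as it stands. The module is installed in compiled form; this text tells all that it offers.
- The arm moves only by the tool jog_arm, never from a script. Its argument "series" is a list of rows, each an object of numbers: "gripper": the closure, from 0 (fully open) to 1 (shut); "dx", "dy", "dz": the shift along the tool's x, y, z in cm; "yaw": the turn about the tool's x in rad. A call has 1 to 12 rows; each row is the pose to reach, as a shift and turn from the pose commanded when the call began, along the tool's axes at that moment; what a row does not reach only later rows make up. A row lasts 1/12 s, in which the tool goes at most 41.7 mm and 7.16 degrees, less where a joint would pass 70% of its speed; a pose out of reach is approached as far as the arm can. A call with a gripper value outside its range is refused whole. The fingers move at their own pace and stop on an object; the grip force is fixed at half the most. Time passes only in rows, so rows that repeat a pose let the fingers close. It gives the time, the measured TCP pose, the force and the opening at its end, in the units of the state.
- arm.get_obs(): the state, without advancing time (a new reading comes with each control period).
- read_camera(name): name is "scene" or "top" or "wrist"; returns the picture (420x560x3 uint8, red, green, blue); there is no depth.
- get_calibration(name): a dict with "vfov" (degrees; the focal length in pixels is half the picture's height over the tangent of half this angle, whatever the lens; pixels are square), "cx", "cy" (the principal point, pixels), "D" ([k1, k2, p1, p2, k3] as OpenCV has them; the pictures are not rectified), "rvec" (rotation vector, rad) and "tvec" (3), from world to camera coordinates, as OpenCV has them. Camera axes: x right, y down, z forward; pixel columns grow to the right and rows downward; lengths in m; the calibration is good to about 2 mm. A picture is of the moment at which its call begins: read the wrist's pose just before it. get_calibration takes no time and is no camera call; for the wrist camera it gives the pose at the moment of the call.
- arm.job_done(): hands the job in, once; it reports no verdict.
The state is a dict: "t": time; "qpos": joint angles; "joint_vel": joint speeds; "effort": joint torques, N m; "position": TCP position; "ee_rot": TCP orientation; "force": force on the tool from outside, world axes, zero at the start; "ft_torque": the same for the moment, N m; "gripper_width": opening from 0.0 (shut) to 1.0 (fully open).
Only numpy, scipy, OpenCV 4.12 (cv2) and the standard library are available. Lean on these libraries where they do the work, as an engineer would, in place of code of your own. Each camera call takes 0.05 s, during which the arm holds its last target.

## Working session

There is one attempt and no reset: what is moved stays moved. The work goes in short steps, Python scripts to look and compute and a tool call to move; the robot and the scene stay as the last step left them, time stands still between calls to the robot, and variables do not carry over. Pictures are saved under pics/ and viewed, and the job is handed in when it is done.

Besides the shell and the picture viewer there is one more tool, called in YAML: its name, and indented under it one key for each argument. jog_arm: Moves the arm, as the interface text tells. Its arguments: {"type":"object","properties":{"series":{"type":"array","items":{"type":"object","properties":{"gripper":{"type":"number"},"dx":{"type":"number"},"dy":{"type":"number"},"dz":{"type":"number"},"yaw":{"type":"number"}}}}},"required":["series"]}

```bash
mkdir -p pics; python3 - <<'E'
from plant import arm, read_camera, get_calibration
import cv2
o=arm.get_obs(); print({k:(v if not hasattr(v,'round') else v) for k,v in o.items()})
for n in ["scene","top","wrist"]:
    c=get_calibration(n); print(n,c)
    im=read_camera(n); cv2.imwrite(f"pics/a_{n}.png",im[:,:,::-1])
E
```

```text
{'t': 0.0, 'qpos': array([-1.22761439e+00,  1.24506104e-01,  1.65169087e+00,  6.07812981e-06,
        1.36747949e+00, -8.25970711e-02]), 'joint_vel': array([-3.12602235e-04, -1.59870396e-04,  1.27069886e-03, -4.53304062e-05,
        6.54082827e-04, -2.53407608e-04]), 'effort': array([-2.90999509e-03, -4.23614287e+01, -3.65452516e+01, -4.00656581e-04,
        7.00977209e-03,  9.26777886e-06]), 'position': array([ 0.26836027, -0.5917385 ,  0.40344201]), 'ee_rot': array([[-6.95567011e-04,  4.13028519e-01, -9.10717826e-01],
       [ 1.96430808e-03, -9.10715725e-01, -4.13029066e-01],
       [-9.99997829e-01, -2.07621978e-03, -1.77851442e-04]]), 'force': array([-0.14510772, -0.08181756,  0.12144026]), 'ft_torque': array([-0.04718065,  0.00557655, -0.0277455 ]), 'gripper_width': 0.9970519285174144}
scene {'vfov': 47.025050984517705, 'cx': 280.55810284452093, 'cy': 207.6078983892874, 'D': array([-0.01890967,  0.        ,  0.        ,  0.        ,  0.        ]), 'rvec': array([ 2.44305363,  0.96432472, -0.28769341]), 'tvec': array([-0.37197995, -0.31275789,  1.34482422])}
top {'vfov': 47.444885049198945, 'cx': 275.6697857810808, 'cy': 211.84413133816028, 'D': array([-0.12705075,  0.        ,  0.        ,  0.        ,  0.        ]), 'rvec': array([ 2.20771687, -1.99088307,  0.21161277]), 'tvec': array([-0.08672004,  0.55651512,  1.21954419])}
wrist {'vfov': 70.79985584985283, 'cx': 278.2415542616626, 'cy': 210.7389657336184, 'D': array([-0.00326588,  0.        ,  0.        ,  0.        ,  0.        ]), 'rvec': array([-2.42858423,  1.56513626,  0.23046242]), 'tvec': array([-0.64988733, -0.03726473,  0.3805153 ])}
```

View pics/a_scene.png

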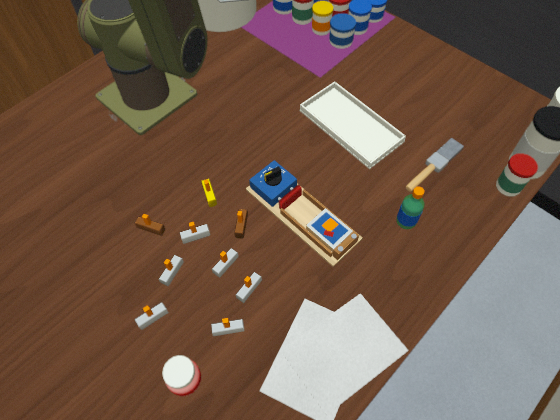

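View pics/a_top.png

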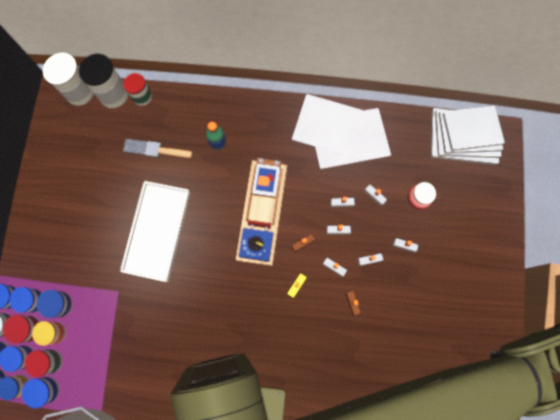

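View pics/a_wrist.png

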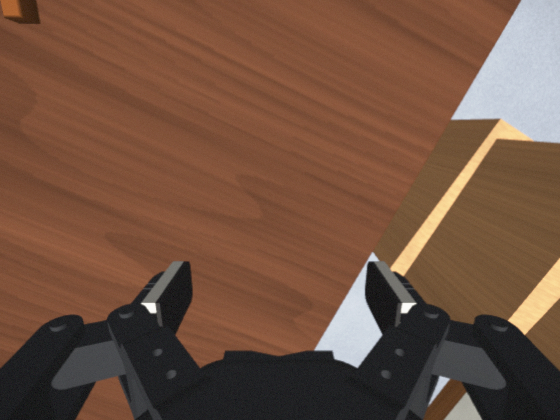

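```bash
cat > h.py <<'E'
from plant import arm, read_camera, get_calibration
import cv2, numpy as np
def K(c):
    f=210/np.tan(np.radians(c['vfov'])/2); return np.array([[f,0,c['cx']],[0,f,c['cy']],[0,0,1.]])
def proj(c,P):
    return cv2.projectPoints(np.asarray(P,float).reshape(-1,1,3),c['rvec'],c['tvec'],K(c),c['D'])[0].reshape(-1,2)
def unproj(c,uv,z):
    n=cv2.undistortPoints(np.asarray(uv,float).reshape(-1,1,2),K(c),c['D']).reshape(-1,2)
    R=cv2.Rodrigues(c['rvec'])[0]; C=-R.T@c['tvec']
    d=np.c_[n,np.ones(len(n))]@R
    return C+d*((z-C[2])/d[:,2])[:,None]
def snap(n,name):
    o=arm.get_obs(); c=get_calibration(n); im=read_camera(n)
    cv2.imwrite(f'pics/{name}.png',im[:,:,::-1]); np.save(f'pics/{name}.npy',im)
    import pickle; pickle.dump((c,o),open(f'pics/{name}.pkl','wb')); return c,im,o
def load(name):
    import pickle; c,o=pickle.load(open(f'pics/{name}.pkl','rb')); return c,np.load(f'pics/{name}.npy'),o
def crop(im,x0,y0,x1,y1,s,name):
    cv2.imwrite(f'pics/{name}.png',cv2.resize(im[y0:y1,x0:x1,::-1],None,fx=s,fy=s,interpolation=cv2.INTER_CUBIC))
E
python3 - <<'E'
from h import *
c,im,o=snap('top','b_top')
crop(im,225,140,445,320,3.5,'b_topc')
hsv=cv2.cvtColor(im,cv2.COLOR_RGB2HSV)
m=((hsv[...,1]<60)&(hsv[...,2]>120)).astype(np.uint8)
n,l,st,ce=cv2.connectedComponentsWithStats(m)
for i in range(1,n):
    if 30<st[i,4]<600:
        ys,xs=np.where(l==i); r=cv2.minAreaRect(np.c_[xs,ys].astype(np.float32))
        print(ce[i].round(1),st[i,4],unproj(c,ce[i],0.032).round(3),r[1],r[2])
for n,z in [('wrist',0)]:
    cc=get_calibration(n); R=cv2.Rodrigues(cc['rvec'])[0]; C=-R.T@cc['tvec']; print(C, o['ee_rot'].T@(C-o['position']), o['ee_rot'].T@R.T)
E
```

```text
[139.9  93.5] 42 [[0.883 0.408 0.032]] (4.673269748687744, 14.764822959899902) 61.69924545288086
[115.7 101.5] 147 [[0.852 0.476 0.032]] (12.10645866394043, 23.547725677490234) 86.18592071533203
[142.5 147. ] 475 [[0.718 0.37  0.032]] (36.00337600708008, 15.289106369018555) 9.462322235107422
[265.5 180.2] 360 [[0.655 0.009 0.032]] (24.329151153564453, 30.563495635986328) 8.746161460876465
[424.6 192.5] 407 [[ 0.666 -0.437  0.032]] (22.62741470336914, 21.21320343017578) 45.0
[375.5 194.4] 194 [[ 0.646 -0.298  0.032]] (24.332326889038086, 8.802821159362793) 41.6335334777832
[342.3 201.9] 194 [[ 0.615 -0.208  0.032]] (9.0, 23.0) 90.0
[264.1 208.7] 200 [[0.574 0.004 0.032]] (10.755826950073242, 21.02275276184082) 12.094758033752441
[253.2 211. ] 38 [[0.565 0.033 0.032]] (2.7947826385498047, 15.289106369018555) 9.462322235107422
[255.3 241.3] 166 [[0.482 0.018 0.032]] (32.38818359375, 34.06081008911133) 8.746161460876465
[338.1 229.4] 187 [[ 0.537 -0.202  0.032]] (8.0, 24.0) 90.0
[405.2 244.7] 185 [[ 0.514 -0.388  0.032]] (24.995445251464844, 8.590319633483887) 17.35402488708496
[369.9 259.3] 188 [[ 0.465 -0.294  0.032]] (8.800223350524902, 25.07364845275879) 77.90524291992188
[334.4 266.9] 193 [[ 0.435 -0.2    0.032]] (25.01595115661621, 8.797982215881348) 32.00538635253906
[  0.9 325.2] 49 [[0.173 0.69  0.032]] (3.0, 17.0) 0.0
[ 71.  412.8] 229 [[-0.025  0.452  0.032]] (57.0, 12.0) 0.0
[543.5 416.2] 233 [[ 0.085 -0.8    0.032]] (10.0, 40.0) 90.0
[ 0.33530714 -0.5621565   0.37477517] [ 0.02901931  0.00069887 -0.07317537] [[-8.96160461e-04 -2.86548595e-01  9.58065290e-01]
 [ 9.99999587e-01 -3.98733122e-04  8.16127756e-04]
 [ 1.48152102e-04  9.58065626e-01  2.86548834e-01]]
```

View pics/b_topc.png

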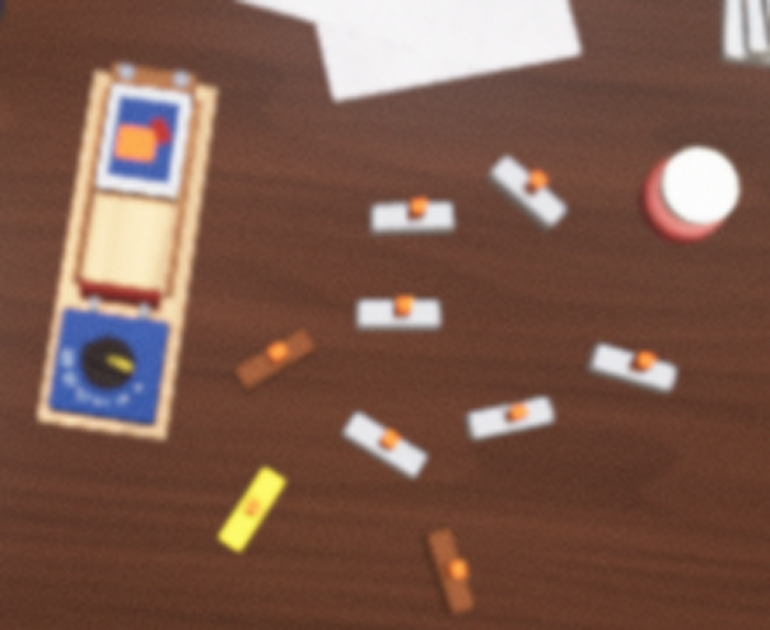

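jog_arm:
  series:
    - {"dx": -4.5, "dy": -25.3, "dz": -39.2, "yaw": 0.42}
    - {"dx": -4.5, "dy": -25.3, "dz": -39.2, "yaw": 0.42}
    - {"dx": -4.5, "dy": -25.3, "dz": -39.2, "yaw": 0.42}
    - {"dx": -4.5, "dy": -25.3, "dz": -39.2, "yaw": 0.42}
    - {"dx": -4.5, "dy": -25.3, "dz": -39.2, "yaw": 0.42}
    - {"dx": -4.5, "dy": -25.3, "dz": -39.2, "yaw": 0.42}
    - {"dx": -4.5, "dy": -25.3, "dz": -39.2, "yaw": 0.42}
    - {"dx": -4.5, "dy": -25.3, "dz": -39.2, "yaw": 0.42}
    - {"dx": -4.5, "dy": -25.3, "dz": -39.2, "yaw": 0.42}
    - {"dx": -4.5, "dy": -25.3, "dz": -39.2, "yaw": 0.42}
    - {"dx": -4.5, "dy": -25.3, "dz": -39.2, "yaw": 0.42}
    - {"dx": -4.5, "dy": -25.3, "dz": -39.2, "yaw": 0.42}

```text
schema error: expected keys gripper, dx, dy, dz, yaw
```

```bash
python3 - <<'E'
from h import *
c,im,o=snap('wrist','c_w')
print(o['t'],o['position'],o['ee_rot'].round(3),np.abs(o['joint_vel']).max())
crop(im,0,0,560,420,1.4,'c_wc')
E
```

```text
0.2 [ 0.2683823  -0.5918183   0.40389617] [[-0.     0.413 -0.911]
 [ 0.001 -0.911 -0.413]
 [-1.    -0.001 -0.   ]] 0.004257356444405907
```

View pics/c_wc.png

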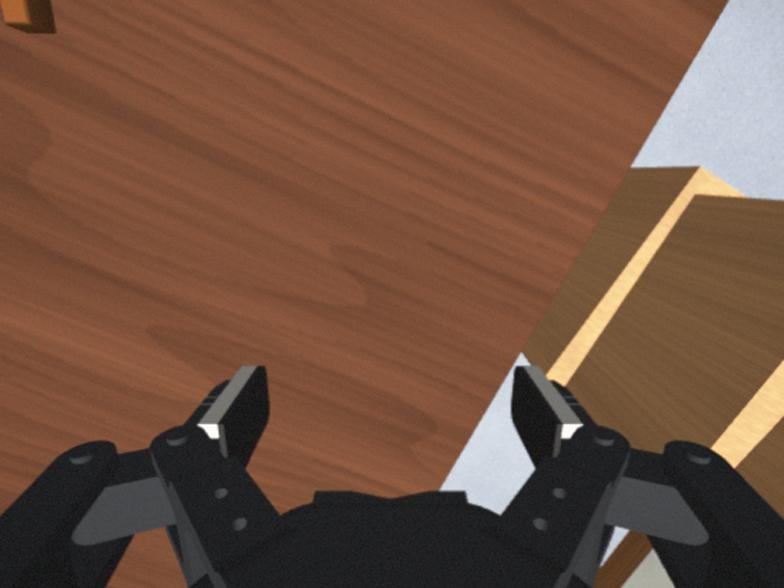

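jog_arm:
  series:
    - {"gripper": 0, "dx": -4.5, "dy": -25.3, "dz": -39.2, "yaw": 0.42}
    - {"gripper": 0, "dx": -4.5, "dy": -25.3, "dz": -39.2, "yaw": 0.42}
    - {"gripper": 0, "dx": -4.5, "dy": -25.3, "dz": -39.2, "yaw": 0.42}
    - {"gripper": 0, "dx": -4.5, "dy": -25.3, "dz": -39.2, "yaw": 0.42}
    - {"gripper": 0, "dx": -4.5, "dy": -25.3, "dz": -39.2, "yaw": 0.42}
    - {"gripper": 0, "dx": -4.5, "dy": -25.3, "dz": -39.2, "yaw": 0.42}
    - {"gripper": 0, "dx": -4.5, "dy": -25.3, "dz": -39.2, "yaw": 0.42}
    - {"gripper": 0, "dx": -4.5, "dy": -25.3, "dz": -39.2, "yaw": 0.42}
    - {"gripper": 0, "dx": -4.5, "dy": -25.3, "dz": -39.2, "yaw": 0.42}
    - {"gripper": 0, "dx": -4.5, "dy": -25.3, "dz": -39.2, "yaw": 0.42}
    - {"gripper": 0, "dx": -4.5, "dy": -25.3, "dz": -39.2, "yaw": 0.42}
    - {"gripper": 0, "dx": -4.5, "dy": -25.3, "dz": -39.2, "yaw": 0.42}

```text
t: 1.25
position: [0.5228, -0.1956, 0.4506]
ee_rot: [[0.002, 0.011, -1.0], [0.001, -1.0, -0.011], [-1.0, -0.001, -0.002]]
force: [-1.3, -0.3, 1.2]
gripper_width: 1.0
```

```bash
python3 - <<'E'
from h import *
c,im,o=snap('wrist','c_w')
print(o['t'],o['position'],o['ee_rot'].round(3),np.abs(o['joint_vel']).max())
crop(im,0,0,560,420,1.4,'c_wc')
E
```

```text
1.25 [ 0.52282012 -0.19555233  0.45063123] [[ 0.002  0.011 -1.   ]
 [ 0.001 -1.    -0.011]
 [-1.    -0.001 -0.002]] 0.17181104843136819
```

View pics/c_wc.png

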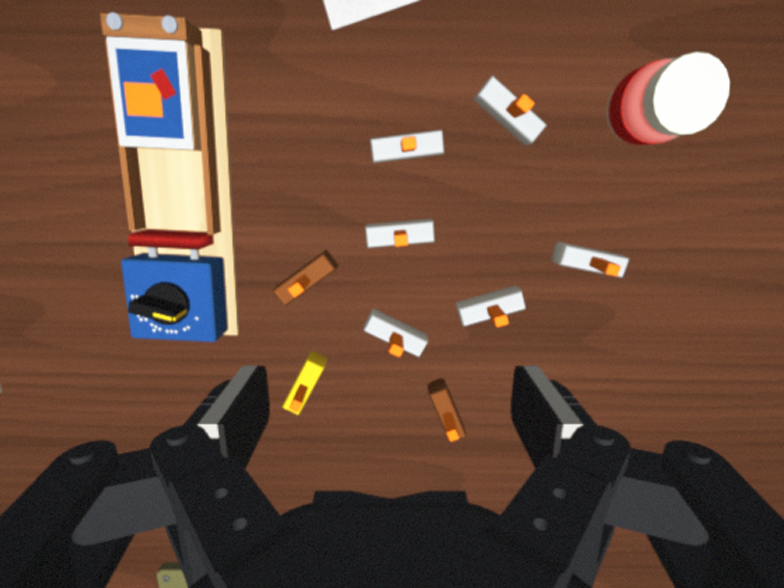

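```bash
cat >> h.py <<'E'
from scipy.optimize import minimize, least_squares
def box(x0,x1,y0,y1,z0,z1):
    return np.array([[x,y,z] for x in(x0,x1) for y in(y0,y1) for z in(z0,z1)])
PL=[np.vstack([box(-.010,.010,-.032,.032,.010,.032),box(-.0055,.0055,-.029,.029,0,.0)]),box(-.005,.005,-.006,.006,.032,.066)]
def place(P,x,y,th,z=0):
    c,s=np.cos(th),np.sin(th); return np.c_[x+c*P[:,0]-s*P[:,1],y+s*P[:,0]+c*P[:,1],P[:,2]+z]
def rend(c,parts,p,S,x0,y0,sh,z=0):
    m=np.zeros(sh,np.uint8)
    for P in parts:
        uv=(proj(c,place(P,*p,z=z))-[x0,y0]+.5)*S
        cv2.fillConvexPoly(m,cv2.convexHull(np.round(uv*16).astype(np.int32)),255,cv2.LINE_AA,4)
    return m/255.
def platemask(im):
    hsv=cv2.cvtColor(im,cv2.COLOR_RGB2HSV).astype(int); h,s,v=hsv[...,0],hsv[...,1],hsv[...,2]
    return (((s<60)&(v>75))|((h>4)&(h<20)&(s>190)&(v>100)))
def fitplate(c,im,p0,z=0,S=4,mask=None):
    uv=proj(c,place(np.vstack(PL),*p0,z=z)); x0,y0=np.maximum(np.floor(uv.min(0)-10),0).astype(int); x1,y1=np.ceil(uv.max(0)+10).astype(int)
    M=platemask(im) if mask is None else mask
    M=M.astype(np.float32)[y0:y1,x0:x1]; M=cv2.resize(M,None,fx=S,fy=S,interpolation=cv2.INTER_LINEAR); M=(M>.5).astype(float)
    def cost(p):
        r=rend(c,PL,p,S,x0,y0,M.shape,z); return np.abs(r-M).sum()/M.sum()
    best=None
    for dt in (0,.3,-.3):
        r=minimize(cost,[p0[0],p0[1],p0[2]+dt],method='Nelder-Mead',options=dict(initial_simplex=np.array([[p0[0],p0[1],p0[2]+dt]]*4)+np.vstack([np.zeros(3),np.diag([.006,.006,.15])]),xatol=1e-4,fatol=1e-4))
        if best is None or r.fun<best.fun: best=r
    return best.x,best.fun
E
python3 - <<'E'
from h import *
c,im,o=snap('wrist','c_w2')
print(o['t'],o['position'],np.abs(o['joint_vel']).max())
import pickle
res=[]
for (u,v),th in {(407,146):0,(511,110):-.7,(400,234):0,(395,334):-.5,(490,306):.25,(592,260):-.25}.items():
    w=unproj(c,[u/1.4,v/1.4],.03)[0]
    x,f=fitplate(c,im,(w[0],w[1],th)); print((u,v),w.round(3),x.round(4),round(f,3)); res.append(x)
pickle.dump(res,open('plates.pkl','wb'))
v=im.copy(); 
v=cv2.resize(v[:300,60:480],None,fx=1.9,fy=1.9,interpolation=cv2.INTER_CUBIC)
for x in res:
    for P in PL:
        hu=cv2.convexHull(((proj(c,place(P,*x))-[60,0]+.5)*1.9*16).round().astype(np.int32)); cv2.polylines(v,[hu],True,(0,255,0),1,cv2.LINE_AA,4)
cv2.imwrite('pics/c_fit.png',v[:,:,::-1])
crop(im,70,0,170,250,2.4,'c_jig')
E
```

```text
1.3 [ 0.52276937 -0.19597497  0.45045742] 0.07025513822583523
(407, 146) [ 0.619 -0.211  0.03 ] [ 0.6191 -0.2106  0.1296] 0.157
(511, 110) [ 0.65  -0.301  0.03 ] [ 0.6496 -0.302  -0.6318] 0.101
(400, 234) [ 0.54  -0.206  0.03 ] [ 0.5403 -0.2055  0.0972] 0.148
(395, 334) [ 0.439 -0.203  0.03 ] [ 0.4368 -0.2032 -0.4787] 0.098
(490, 306) [ 0.47  -0.297  0.03 ] [ 0.4673 -0.2987  0.2992] 0.099
(592, 260) [ 0.517 -0.392  0.03 ] [ 0.5163 -0.3934 -0.1914] 0.143
```

View pics/c_fit.png

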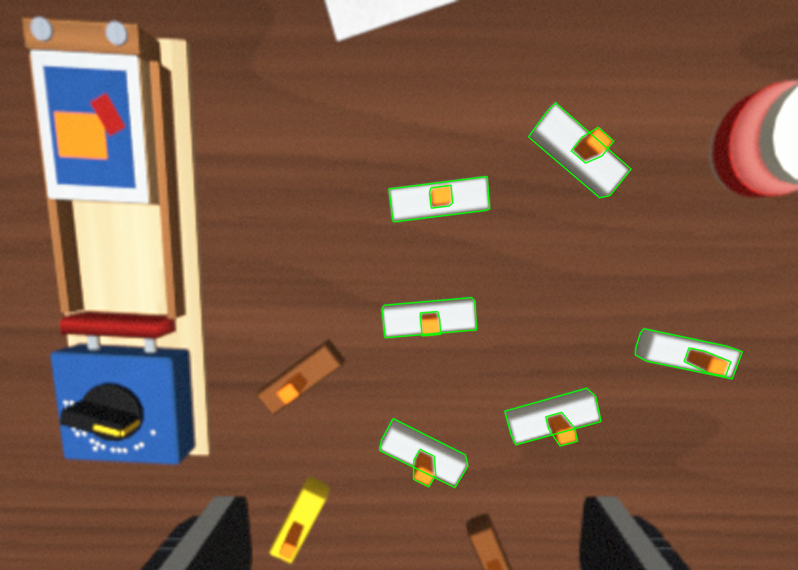

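View pics/c_jig.png

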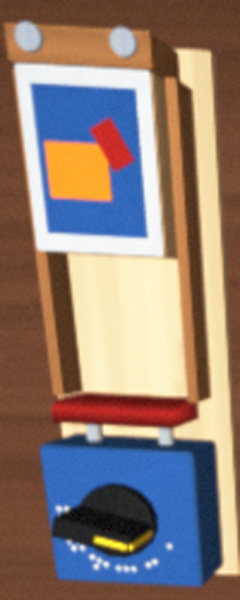

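jog_arm:
  series:
    - {"gripper": 0, "dx": 0, "dy": -29, "dz": 0, "yaw": 0}
    - {"gripper": 0, "dx": 0, "dy": -29, "dz": 0, "yaw": 0}
    - {"gripper": 0, "dx": 0, "dy": -29, "dz": 0, "yaw": 0}
    - {"gripper": 0, "dx": 0, "dy": -29, "dz": 0, "yaw": 0}
    - {"gripper": 0, "dx": 0, "dy": -29, "dz": 0, "yaw": 0}
    - {"gripper": 0, "dx": 0, "dy": -29, "dz": 0, "yaw": 0}
    - {"gripper": 0, "dx": 0, "dy": -29, "dz": 0, "yaw": 0}
    - {"gripper": 0, "dx": 0, "dy": -29, "dz": 0, "yaw": 0}
    - {"gripper": 0, "dx": 0, "dy": -29, "dz": 0, "yaw": 0}
    - {"gripper": 0, "dx": 0, "dy": -29, "dz": 0, "yaw": 0}
    - {"gripper": 0, "dx": 0, "dy": -29, "dz": 0, "yaw": 0}

```text
t: 2.27
position: [0.5194, 0.0887, 0.4495]
ee_rot: [[-0.0, 0.003, -1.0], [-0.001, -1.0, -0.003], [-1.0, 0.001, 0.0]]
force: [0.6, 1.0, 0.1]
gripper_width: 1.003
```

```bash
python3 - <<'E'
from h import *
c,im,o=snap('wrist','d_w0')
c,im,o=snap('wrist','d_w')
print(o['t'],o['position'],np.abs(o['joint_vel']).max())
crop(im,0,0,560,420,1.4,'d_wc')
E
```

```text
2.3167 [0.51946167 0.08857439 0.44955046] 0.0020956481349621373
```

View pics/d_wc.png

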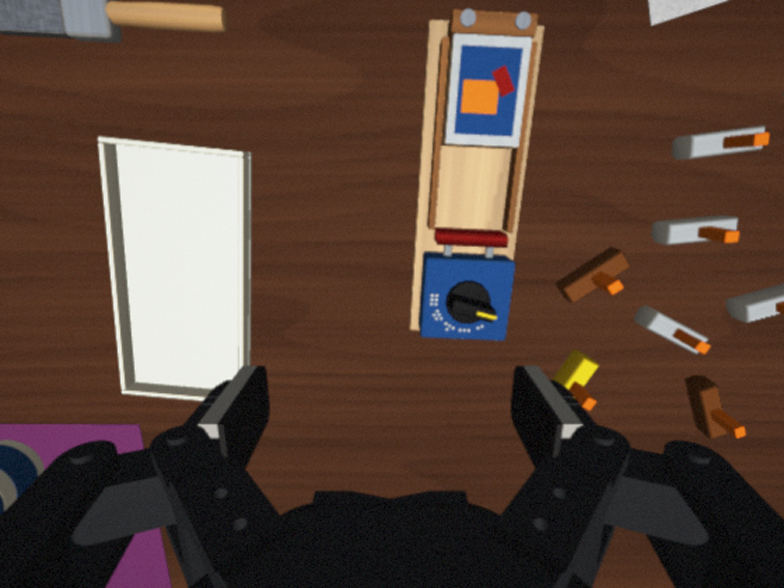

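```bash
python3 - <<'E'
from h import *
c,im,o=load('d_w')
a=cv2.resize(im[0:125,285:400,::-1],None,fx=4.5,fy=4.5,interpolation=cv2.INTER_CUBIC)
b=cv2.resize(im[125:250,285:400,::-1],None,fx=4.5,fy=4.5,interpolation=cv2.INTER_CUBIC)
cv2.imwrite('pics/d_a.png',a); cv2.imwrite('pics/d_b.png',b)
E
```

```text
(no output)
```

View pics/d_a.png

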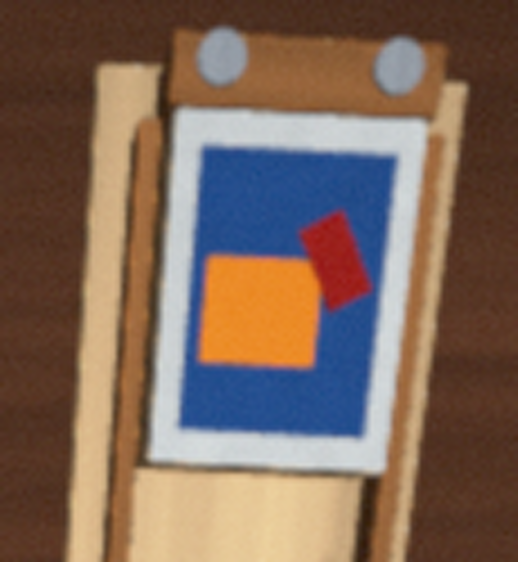

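View pics/d_b.png

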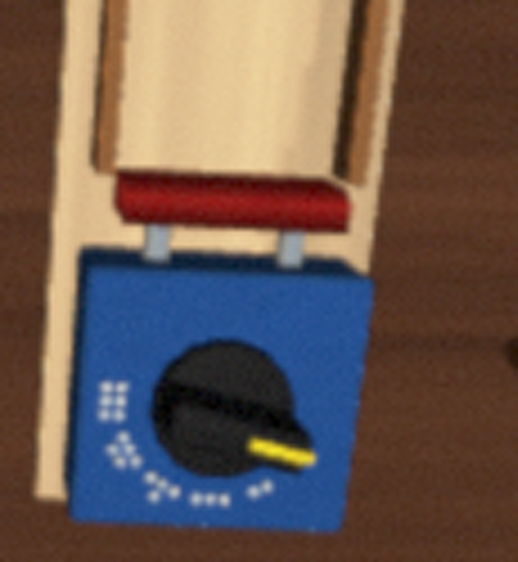

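```bash
cat > fitjig.py <<'E'
from h import *
c,im,o=load('d_w')
def px(u,v,y0): return [285+(u+.5)/4.5-.5, y0+(v+.5)/4.5-.5]
obs=[px(175,108,0),px(428,120,0),px(383,470,0),px(150,458,0),px(72,518,125),px(340,530,125),px(373,280,125),px(85,264,125)]
mod=np.array([[160,32,39],[160,-32,39],[76,-32,39],[76,32,39],[-104,42,44],[-104,-42,44],[-24,-42,44],[-24,42,44]])/1000.
f=lambda p:(proj(c,place(mod,*p))-obs).ravel()
r=least_squares(f,[.55,0,-.1]); print(r.x.round(4)); print(r.fun.reshape(-1,2).round(2))
np.save('jig.npy',r.x); J=r.x
# dial line
L=unproj(c,[px(250,447,125),px(315,460,125)],.076); d=L[1]-L[0]; print('line',L.round(4),'angle cw from -y:',np.degrees(np.arctan2(-d[0],-d[1]) +0 ) , 'jig yaw',np.degrees(J[2]))
g=place(np.array([[-.064,0,.066]]),*J)[0]; print('dial',g)
for n in (0,1):
    a=n*.5236; dl=np.array([-np.sin(a),-np.cos(a)])*.02
    print(n,'line end pred', proj(c,place(np.array([[-.064+dl[0],dl[1],.076],[-.064,0,.076]]),*J)), 'obs',px(315,460,125))
# tray
obs=np.array([[98,137],[250,153],[122,394]])/1.4
mod=np.array([[130,65,25],[130,-65,25],[-130,65,25]])/1000.
r=least_squares(lambda p:(proj(c,place(mod,*p))-obs).ravel(),[.5,.28,-.1]); print('tray',r.x.round(4),r.fun.round(2)); np.save('tray.npy',r.x)
v=cv2.resize(im,None,fx=1.4,fy=1.4)
def dr(P,p):
    hu=cv2.convexHull(((proj(c,place(np.array(P),*p))+.5)*1.4*16).round().astype(np.int32)); cv2.polylines(v,[hu],True,(0,255,0),1,cv2.LINE_AA,4)
dr(box(-.13,.13,-.065,.065,.025,.025),np.load('tray.npy')); dr(box(.076,.16,-.032,.032,.039,.039),J); dr(box(-.104,-.024,-.042,.042,.044,.044),J); dr(box(0,.16,-.034,.034,.028,.028),J);dr(box(-.112,.176,-.05,.05,.008,.008),J)
cv2.imwrite('pics/d_fit.png',v[:,:,::-1])
E
python3 fitjig.py
```

```text
[ 0.5398  0.0117 -0.0434]
[[ 0.13 -0.59]
 [-0.   -0.21]
 [ 0.1   0.24]
 [-0.53  0.29]
 [-1.04  0.83]
 [ 0.34  0.75]
 [ 0.77 -0.75]
 [ 0.21 -0.14]]
line [[ 0.4731  0.0112  0.076 ]
 [ 0.4693 -0.0069  0.076 ]] angle cw from -y: 11.655154672559828 jig yaw -2.4888334204592435
dial [0.47588209 0.01452334 0.066     ]
0 line end pred [[353.79630779 222.49702577]
 [337.62850232 221.79180837]] obs [354.6111111111111, 226.83333333333331]
1 line end pred [[350.68586248 230.02197656]
 [337.62850232 221.79180837]] obs [354.6111111111111, 226.83333333333331]
tray [ 0.4858  0.2958 -0.1075] [ 2.16 -0.21 -2.38  0.29  0.24 -0.42]
```

View pics/d_fit.png

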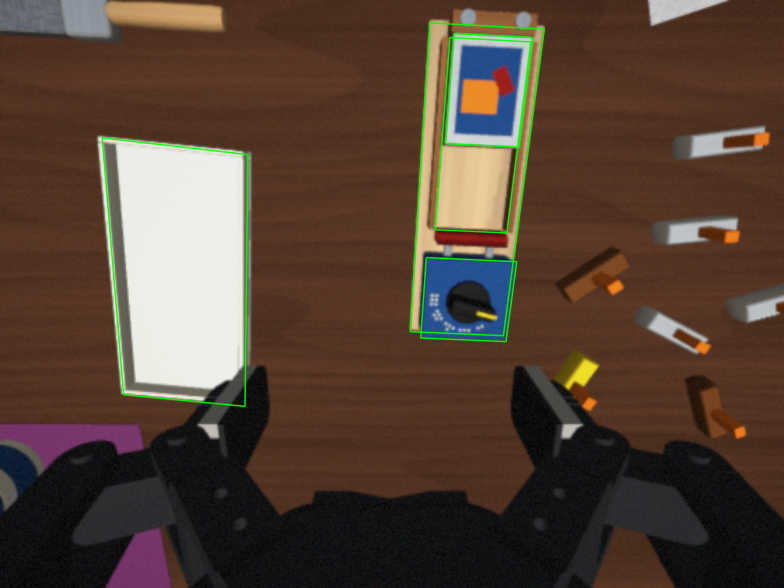

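```bash
cat > go.py <<'E'
from h import *
import sys
def plan(x,y,z,phi,o=None):
    # tool y=(sin phi,-cos phi); for a plate/jig of yaw th use phi=th
    o=o or arm.get_obs(); R=o['ee_rot']; d=R.T@(np.array([x,y,z])-o['position'])*100
    cur=np.arctan2(R[0,1],-R[1,1]); yaw=-((phi-cur+np.pi)%(2*np.pi)-np.pi)
    print('t%.2f dx %.2f dy %.2f dz %.2f yaw %.3f'%(o['t'],*d,yaw), 'rows',max(np.linalg.norm(d)/4.17,abs(np.degrees(yaw))/7.16).round(1),'tilt',R[:2,0].round(4),'F',o['force'].round(1),'w',round(o['gripper_width'],3),'pos',o['position'].round(4),'phi',cur.round(4),'j6',o['qpos'][5].round(2))
if __name__=='__main__': plan(*map(float,sys.argv[1:5]))
E
python3 go.py .540 -.2055 .33 .097; python3 -c "
from h import *
print(np.load('jig.npy'))"
```

```text
t2.37 dx 11.97 dy 29.42 dz -1.97 yaw -0.094 rows 7.6 tilt [-0.0002 -0.0003] F [ 0.5 -0.5  0. ] w 1.001 pos [0.5195 0.0887 0.4496] phi 0.003 j6 1.64
[ 0.53982172  0.01174416 -0.04343834]
```

jog_arm:
  series:
    - {"gripper": 0.6, "dx": 0, "dy": 29.4, "dz": -2, "yaw": -0.094}
    - {"gripper": 0.6, "dx": 0, "dy": 29.4, "dz": -2, "yaw": -0.094}
    - {"gripper": 0.6, "dx": 2, "dy": 29.4, "dz": -2, "yaw": -0.094}
    - {"gripper": 0.6, "dx": 6, "dy": 29.4, "dz": -2, "yaw": -0.094}
    - {"gripper": 0.6, "dx": 12, "dy": 29.4, "dz": -2, "yaw": -0.094}
    - {"gripper": 0.6, "dx": 12, "dy": 29.4, "dz": -2, "yaw": -0.094}
    - {"gripper": 0.6, "dx": 12, "dy": 29.4, "dz": -2, "yaw": -0.094}
    - {"gripper": 0.6, "dx": 12, "dy": 29.4, "dz": -2, "yaw": -0.094}
    - {"gripper": 0.6, "dx": 12, "dy": 29.4, "dz": -2, "yaw": -0.094}
    - {"gripper": 0.6, "dx": 12, "dy": 29.4, "dz": -2, "yaw": -0.094}
    - {"gripper": 0.6, "dx": 12, "dy": 29.4, "dz": -2, "yaw": -0.094}

```text
t: 3.28
position: [0.5408, -0.2045, 0.33]
ee_rot: [[0.0, 0.098, -0.995], [0.0, -0.995, -0.098], [-1.0, -0.0, -0.0]]
force: [-0.0, 1.2, 0.3]
gripper_width: 0.404
```

```bash
cat > look.py <<'E'
from go import *
# usage look.py name x y th [zbase] -> fit plate in wrist, save overlay, plan grasp
name=sys.argv[1]; p0=tuple(map(float,sys.argv[2:5]))
c,im,o=snap('wrist',name)
x,f=fitplate(c,im,p0); print('fit',x.round(4),round(f,3),'vel',np.abs(o['joint_vel']).max().round(3))
v=cv2.resize(im,None,fx=1.4,fy=1.4)
for P in PL:
    hu=cv2.convexHull(((proj(c,place(P,*x))+.5)*1.4*16).round().astype(np.int32)); cv2.polylines(v,[hu],True,(0,255,0),1,cv2.LINE_AA,4)
cv2.imwrite(f'pics/{name}_f.png',v[:,:,::-1])
plan(x[0],x[1],.211,x[2])
E
python3 look.py e1 .540 -.2055 .097
```

```text
fit [ 0.5408 -0.2051  0.1076] 0.102 vel 0.031
t3.33 dx 11.99 dy 0.11 dz 0.06 yaw -0.008 rows 2.9 tilt [ 0.0017 -0.0005] F [ 0.4 -0.6  0.1] w 0.405 pos [ 0.5411 -0.2038  0.3309] phi 0.0991 j6 1.02
```

View pics/e1_f.png

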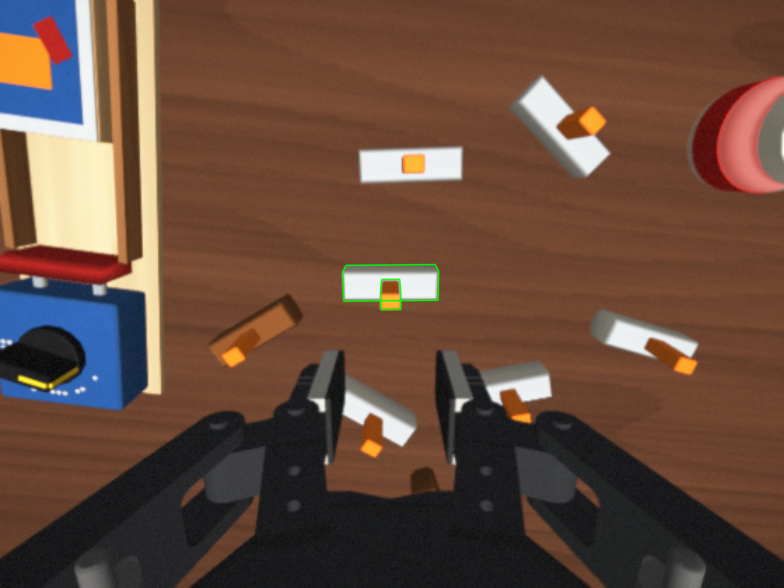

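jog_arm:
  series:
    - {"gripper": 0.6, "dx": 4, "dy": 0.1, "dz": 0.05, "yaw": -0.008}
    - {"gripper": 0.6, "dx": 8, "dy": 0.1, "dz": 0.05, "yaw": -0.008}
    - {"gripper": 0.6, "dx": 11, "dy": 0.1, "dz": 0.05, "yaw": -0.008}
    - {"gripper": 0.6, "dx": 11.9, "dy": 0.1, "dz": 0.05, "yaw": -0.008}
    - {"gripper": 1, "dx": 11.9, "dy": 0.1, "dz": 0.05, "yaw": -0.008}
    - {"gripper": 1, "dx": 11.9, "dy": 0.1, "dz": 0.05, "yaw": -0.008}
    - {"gripper": 1, "dx": 11.9, "dy": 0.1, "dz": 0.05, "yaw": -0.008}
    - {"gripper": 1, "dx": 11.9, "dy": 0.1, "dz": 0.05, "yaw": -0.008}
    - {"gripper": 1, "dx": 11.9, "dy": 0.1, "dz": 0.05, "yaw": -0.008}

```text
t: 4.08
position: [0.5414, -0.2048, 0.213]
ee_rot: [[0.003, 0.108, -0.994], [-0.002, -0.994, -0.108], [-1.0, 0.002, -0.003]]
force: [0.8, -0.6, -1.2]
gripper_width: 0.125
```

```bash
cat > slot.py <<'E'
from go import *
# slot.py s(mm) zTCP
J=np.load('jig.npy'); s=float(sys.argv[1])/1000; g=place(np.array([[s,0,0]]),*J)[0]
plan(g[0],g[1],float(sys.argv[2]),J[2])
E
python3 slot.py 65 .30; python3 slot.py 65 .22
```

```text
t4.08 dx -8.72 dy -20.55 dz -8.63 yaw 0.151 rows 5.7 tilt [ 0.0034 -0.0016] F [ 0.8 -0.6 -1.2] w 0.125 pos [ 0.5414 -0.2048  0.213 ] phi 0.108 j6 1.01
t4.08 dx -0.72 dy -20.57 dz -8.61 yaw 0.151 rows 5.3 tilt [ 0.0034 -0.0016] F [ 0.8 -0.6 -1.2] w 0.125 pos [ 0.5414 -0.2048  0.213 ] phi 0.108 j6 1.01
```

jog_arm:
  series:
    - {"gripper": 1, "dx": 0, "dy": 0, "dz": 0, "yaw": 0}
    - {"gripper": 1, "dx": -4, "dy": 0, "dz": 0, "yaw": 0}
    - {"gripper": 1, "dx": -8, "dy": 0, "dz": 0, "yaw": 0}
    - {"gripper": 1, "dx": -8.7, "dy": -4, "dz": -1.8, "yaw": 0.06}
    - {"gripper": 1, "dx": -8.7, "dy": -8, "dz": -3.5, "yaw": 0.15}
    - {"gripper": 1, "dx": -8.7, "dy": -12, "dz": -5, "yaw": 0.15}
    - {"gripper": 1, "dx": -8.7, "dy": -16, "dz": -6.8, "yaw": 0.15}
    - {"gripper": 1, "dx": -8.7, "dy": -19, "dz": -8, "yaw": 0.15}
    - {"gripper": 1, "dx": -8.7, "dy": -20.6, "dz": -8.6, "yaw": 0.15}
    - {"gripper": 1, "dx": -8.7, "dy": -20.6, "dz": -8.6, "yaw": 0.15}
    - {"gripper": 1, "dx": -8.7, "dy": -20.6, "dz": -8.6, "yaw": 0.15}

```text
t: 5.0
position: [0.604, 0.0103, 0.298]
ee_rot: [[0.0, -0.04, -0.999], [-0.001, -0.999, 0.04], [-1.0, 0.001, -0.0]]
force: [-1.4, -0.2, -0.9]
gripper_width: 0.124
```

```bash
cat > chk.py <<'E'
from h import *
import sys
J=np.load('jig.npy')
def overlay(name,jig=True,plate=None,z=0):
    c,im,o=snap('wrist',name); v=cv2.resize(im,None,fx=1.4,fy=1.4)
    def dr(P,p,z=0):
        q=place(np.array(P),*p,z=z); hu=cv2.convexHull(((proj(c,q)+.5)*1.4*16).round().astype(np.int32)); cv2.polylines(v,[hu],True,(0,255,0),1,cv2.LINE_AA,4)
    if jig:
        dr(box(.076,.16,-.032,.032,.039,.039),J); dr(box(-.104,-.024,-.042,.042,.044,.044),J); dr(box(0,.16,-.034,.034,.028,.028),J);dr(box(-.112,.176,-.05,.05,.008,.008),J)
    if plate is not None:
        for P in PL: dr(P,plate,z)
    cv2.imwrite(f'pics/{name}_f.png',v[:,:,::-1]); return c,im,o
if __name__=='__main__':
    o=arm.get_obs(); R=o['ee_rot']; phi=np.arctan2(R[0,1],-R[1,1]); t=o['position']; off=float(sys.argv[2])
    p=(t[0],t[1],phi); c,im,o=overlay(sys.argv[1],plate=p,z=t[2]-off)
    x,f=fitplate(c,im,p,z=t[2]-off); d=np.array(x)-p; print('plate rel tool (world) mm',(d[:2]*1000).round(1),d[2].round(3),round(f,3),'vel',np.abs(o['joint_vel']).max())
E
python3 chk.py f1 .213; python3 slot.py 65 .22
```

```text
plate rel tool (world) mm [-2.1 -0.5] -0.005 0.244 vel 0.038462609303631975
t5.05 dx 7.78 dy 0.04 dz -0.10 yaw 0.002 rows 1.9 tilt [-0.0001 -0.0005] F [ 0.   0.1 -1.3] w 0.125 pos [0.6038 0.0094 0.2978] phi -0.0416 j6 1.54
```

View pics/f1_f.png

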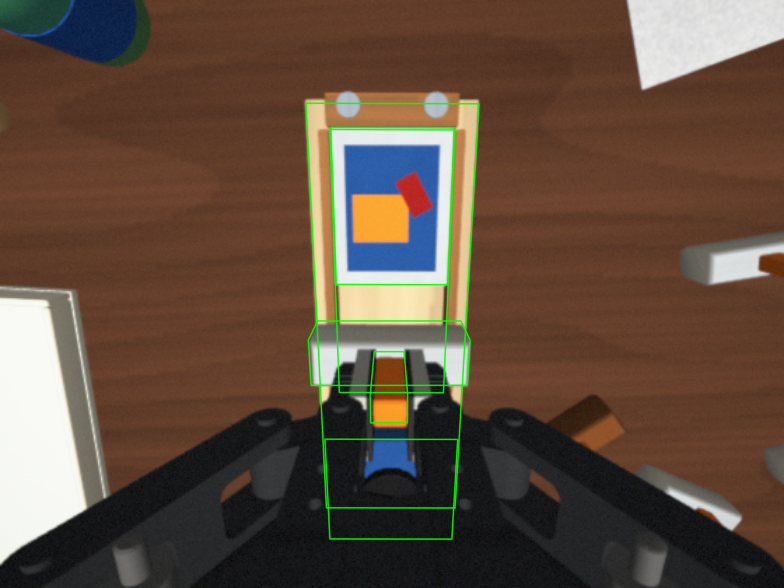

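jog_arm:
  series:
    - {"gripper": 1, "dx": 2, "dy": 0, "dz": -0.15, "yaw": 0}
    - {"gripper": 1, "dx": 5, "dy": 0, "dz": -0.15, "yaw": 0}
    - {"gripper": 1, "dx": 7, "dy": 0, "dz": -0.15, "yaw": 0}
    - {"gripper": 1, "dx": 7.5, "dy": 0, "dz": -0.15, "yaw": 0}
    - {"gripper": 1, "dx": 7.8, "dy": 0, "dz": -0.15, "yaw": 0}
    - {"gripper": 1, "dx": 7.9, "dy": 0, "dz": -0.15, "yaw": 0}
    - {"gripper": 1, "dx": 7.9, "dy": 0, "dz": -0.15, "yaw": 0}

```text
t: 5.63
position: [0.6051, 0.0078, 0.2206]
ee_rot: [[-0.003, -0.044, -0.999], [-0.0, -0.999, 0.044], [-1.0, 0.0, 0.003]]
force: [-5.6, 0.3, 6.7]
gripper_width: 0.126
```

```bash
python3 chk.py f2 .213; python3 slot.py 65 .22
```

```text
plate rel tool (world) mm [-0.1 -0.2] -0.001 0.256 vel 0.02017039676294494
t5.68 dx 0.06 dy -0.11 dz 0.04 yaw -0.001 rows 0.0 tilt [-0.0023 -0.0003] F [-6.2 -0.6  7.1] w 0.126 pos [0.6051 0.0078 0.2206] phi -0.0441 j6 1.54
```

View pics/f2_f.png

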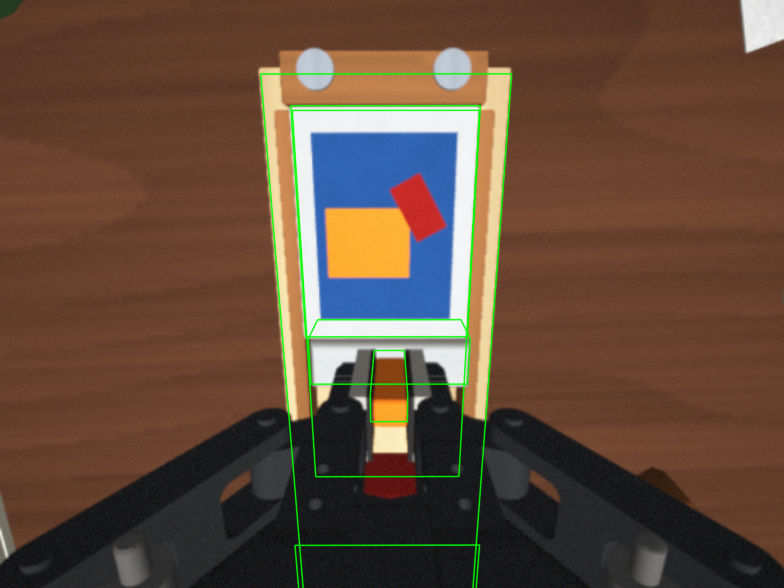

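```bash
python3 go.py .612 -.211 .33 .13
```

```text
t5.68 dx -10.94 dy 21.84 dz -1.63 yaw -0.174 rows 5.9 tilt [-0.0023 -0.0003] F [-6.2 -0.6  7.1] w 0.126 pos [0.6051 0.0078 0.2206] phi -0.0441 j6 1.54
```

jog_arm:
  series:
    - {"gripper": 0.6, "dx": -0.1, "dy": 0, "dz": 0, "yaw": 0}
    - {"gripper": 0.6, "dx": -0.1, "dy": 0, "dz": 0, "yaw": 0}
    - {"gripper": 0.6, "dx": -0.1, "dy": 0, "dz": 0, "yaw": 0}
    - {"gripper": 0.6, "dx": -4, "dy": 0, "dz": 0, "yaw": 0}
    - {"gripper": 0.6, "dx": -8, "dy": 0, "dz": 0, "yaw": 0}
    - {"gripper": 0.6, "dx": -11, "dy": 3, "dz": 0, "yaw": 0}
    - {"gripper": 0.6, "dx": -11, "dy": 7, "dz": -0.8, "yaw": -0.1}
    - {"gripper": 0.6, "dx": -11, "dy": 11, "dz": -1.6, "yaw": -0.174}
    - {"gripper": 0.6, "dx": -11, "dy": 15, "dz": -1.6, "yaw": -0.174}
    - {"gripper": 0.6, "dx": -11, "dy": 19, "dz": -1.6, "yaw": -0.174}
    - {"gripper": 0.6, "dx": -11, "dy": 21.8, "dz": -1.6, "yaw": -0.174}
    - {"gripper": 0.6, "dx": -11, "dy": 21.8, "dz": -1.6, "yaw": -0.174}

```text
t: 6.68
position: [0.6115, -0.2143, 0.3289]
ee_rot: [[0.001, 0.126, -0.992], [-0.002, -0.992, -0.126], [-1.0, 0.002, -0.0]]
force: [-0.3, 0.4, 0.0]
gripper_width: 0.401
```

```bash
python3 look.py g1 .619 -.211 .13
```

```text
fit [ 0.6191 -0.2097  0.1438] 0.084 vel 0.065
t6.73 dx 11.77 dy -0.15 dz -0.76 yaw -0.017 rows 2.8 tilt [ 0.0002 -0.0003] F [0.5 1.  0.9] w 0.396 pos [ 0.6117 -0.2121  0.3287] phi 0.1272 j6 1.03
```

View pics/g1_f.png

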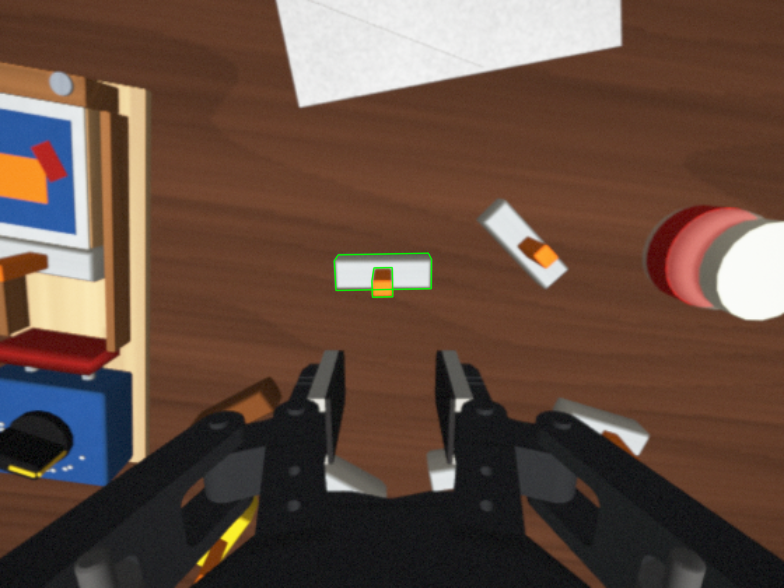

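jog_arm:
  series:
    - {"gripper": 0.6, "dx": 4, "dy": -0.05, "dz": -0.76, "yaw": -0.017}
    - {"gripper": 0.6, "dx": 8, "dy": -0.05, "dz": -0.76, "yaw": -0.017}
    - {"gripper": 0.6, "dx": 11, "dy": -0.05, "dz": -0.76, "yaw": -0.017}
    - {"gripper": 0.6, "dx": 11.7, "dy": -0.05, "dz": -0.76, "yaw": -0.017}
    - {"gripper": 1, "dx": 11.7, "dy": -0.05, "dz": -0.76, "yaw": -0.017}
    - {"gripper": 1, "dx": 11.7, "dy": -0.05, "dz": -0.76, "yaw": -0.017}
    - {"gripper": 1, "dx": 11.7, "dy": -0.05, "dz": -0.76, "yaw": -0.017}
    - {"gripper": 1, "dx": 11.7, "dy": -0.05, "dz": -0.76, "yaw": -0.017}
    - {"gripper": 1, "dx": 11.7, "dy": -0.05, "dz": -0.76, "yaw": -0.017}
    - {"gripper": 1, "dx": 11.7, "dy": -0.05, "dz": -0.76, "yaw": -0.017}

```text
t: 7.57
position: [0.62, -0.2076, 0.2131]
ee_rot: [[0.002, 0.148, -0.989], [-0.001, -0.989, -0.148], [-1.0, 0.001, -0.002]]
force: [-0.5, 0.5, -1.7]
gripper_width: 0.124
```

```bash
python3 slot.py 44.5 .30
```

```text
t7.57 dx -8.71 dy -22.03 dz 0.29 yaw 0.192 rows 5.7 tilt [ 0.0019 -0.0008] F [-0.5  0.5 -1.7] w 0.124 pos [ 0.62   -0.2076  0.2131] phi 0.1488 j6 1.02
```

jog_arm:
  series:
    - {"gripper": 1, "dx": -4, "dy": 0, "dz": 0, "yaw": 0}
    - {"gripper": 1, "dx": -8, "dy": -1, "dz": 0, "yaw": 0}
    - {"gripper": 1, "dx": -8.7, "dy": -5, "dz": 0.2, "yaw": 0.1}
    - {"gripper": 1, "dx": -8.7, "dy": -9, "dz": 0.2, "yaw": 0.19}
    - {"gripper": 1, "dx": -8.7, "dy": -13, "dz": 0.2, "yaw": 0.19}
    - {"gripper": 1, "dx": -8.7, "dy": -17, "dz": 0.2, "yaw": 0.19}
    - {"gripper": 1, "dx": -8.7, "dy": -20, "dz": 0.2, "yaw": 0.19}
    - {"gripper": 1, "dx": -8.7, "dy": -22, "dz": 0.2, "yaw": 0.19}
    - {"gripper": 1, "dx": -8.7, "dy": -22, "dz": 0.2, "yaw": 0.19}
    - {"gripper": 1, "dx": -8.7, "dy": -22, "dz": 0.2, "yaw": 0.19}
    - {"gripper": 1, "dx": -8.7, "dy": -22, "dz": 0.2, "yaw": 0.19}

```text
t: 8.48
position: [0.5852, 0.0093, 0.2992]
ee_rot: [[0.001, -0.041, -0.999], [-0.001, -0.999, 0.041], [-1.0, 0.0, -0.001]]
force: [0.3, -0.0, -1.9]
gripper_width: 0.125
```

```bash
python3 chk.py h1 .213; python3 slot.py 45.5 .221
```

```text
plate rel tool (world) mm [-1.8 -0.6] 0.003 0.233 vel 0.020168270695947687
t8.53 dx 7.80 dy -0.09 dz 0.01 yaw 0.001 rows 1.9 tilt [ 0.0006 -0.0003] F [ 0.2 -0.7 -2.3] w 0.122 pos [0.5853 0.0089 0.299 ] phi -0.0421 j6 1.54
```

View pics/h1_f.png

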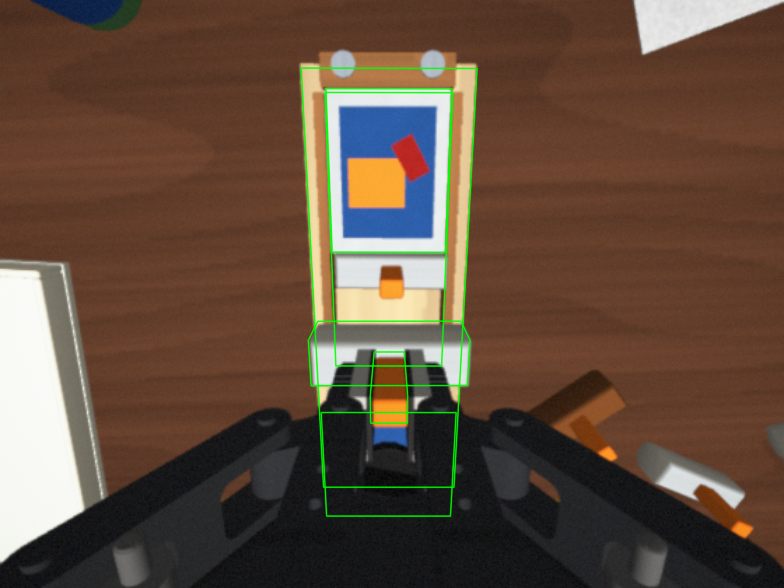

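jog_arm:
  series:
    - {"gripper": 1, "dx": 2, "dy": -0.05, "dz": 0.03, "yaw": 0}
    - {"gripper": 1, "dx": 5, "dy": -0.05, "dz": 0.03, "yaw": 0}
    - {"gripper": 1, "dx": 7, "dy": -0.05, "dz": 0.03, "yaw": 0}
    - {"gripper": 1, "dx": 7.5, "dy": -0.05, "dz": 0.03, "yaw": 0}
    - {"gripper": 1, "dx": 7.8, "dy": -0.05, "dz": 0.03, "yaw": 0}
    - {"gripper": 1, "dx": 7.95, "dy": -0.05, "dz": 0.03, "yaw": 0}
    - {"gripper": 1, "dx": 7.95, "dy": -0.05, "dz": 0.03, "yaw": 0}

```text
t: 9.12
position: [0.5853, 0.0097, 0.2201]
ee_rot: [[0.001, -0.042, -0.999], [-0.0, -0.999, 0.042], [-1.0, 0.0, -0.001]]
force: [-1.8, -0.0, -1.5]
gripper_width: 0.127
```

```bash
python3 slot.py 45.5 .221;python3 go.py .440 -.203 .33 -.48
```

```text
t9.12 dx -0.09 dy -0.01 dz 0.00 yaw 0.001 rows 0.0 tilt [ 0.0011 -0.0002] F [-1.8 -0.  -1.5] w 0.127 pos [0.5853 0.0097 0.2201] phi -0.042 j6 1.54
t9.12 dx -11.00 dy 21.86 dz 13.61 yaw 0.438 rows 6.7 tilt [ 0.0011 -0.0002] F [-1.8 -0.  -1.5] w 0.127 pos [0.5853 0.0097 0.2201] phi -0.042 j6 1.54
```

jog_arm:
  series:
    - {"gripper": 1, "dx": 0.25, "dy": 0, "dz": 0, "yaw": 0}
    - {"gripper": 1, "dx": 0.35, "dy": 0, "dz": 0, "yaw": 0}
    - {"gripper": 1, "dx": 0.35, "dy": 0, "dz": 0, "yaw": 0}

```text
t: 9.37
position: [0.5858, 0.0098, 0.2194]
ee_rot: [[0.002, -0.041, -0.999], [-0.001, -0.999, 0.041], [-1.0, 0.001, -0.002]]
force: [-7.2, -2.0, 12.0]
gripper_width: 0.127
```

jog_arm:
  series:
    - {"gripper": 0.6, "dx": -0.1, "dy": 0, "dz": 0, "yaw": 0}
    - {"gripper": 0.6, "dx": -0.1, "dy": 0, "dz": 0, "yaw": 0}
    - {"gripper": 0.6, "dx": -0.1, "dy": 0, "dz": 0, "yaw": 0}
    - {"gripper": 0.6, "dx": -4, "dy": 0, "dz": 0, "yaw": 0}
    - {"gripper": 0.6, "dx": -8, "dy": 0, "dz": 0, "yaw": 0}
    - {"gripper": 0.6, "dx": -11, "dy": 3, "dz": 1, "yaw": 0.1}
    - {"gripper": 0.6, "dx": -11, "dy": 6, "dz": 3, "yaw": 0.22}
    - {"gripper": 0.6, "dx": -11, "dy": 10, "dz": 5, "yaw": 0.34}
    - {"gripper": 0.6, "dx": -11, "dy": 13, "dz": 7.5, "yaw": 0.438}
    - {"gripper": 0.6, "dx": -11, "dy": 16, "dz": 10, "yaw": 0.438}
    - {"gripper": 0.6, "dx": -11, "dy": 19, "dz": 12, "yaw": 0.438}
    - {"gripper": 0.6, "dx": -11, "dy": 21.5, "dz": 13.6, "yaw": 0.438}

```text
t: 10.37
position: [0.4384, -0.2003, 0.326]
ee_rot: [[0.001, -0.462, -0.887], [-0.001, -0.887, 0.462], [-1.0, 0.0, -0.001]]
force: [-0.1, -0.5, -0.2]
gripper_width: 0.394
```

```bash
python3 look.py i1 .437 -.203 -.48
```

```text
fit [ 0.4361 -0.205  -0.4678] 0.18 vel 0.724
t10.42 dx 11.49 dy 0.19 dz -0.01 yaw -0.015 rows 2.8 tilt [-0.001  -0.0033] F [-0.5 -2.7  0.2] w 0.402 pos [ 0.437  -0.2029  0.3259] phi -0.4824 j6 1.51
```

View pics/i1_f.png

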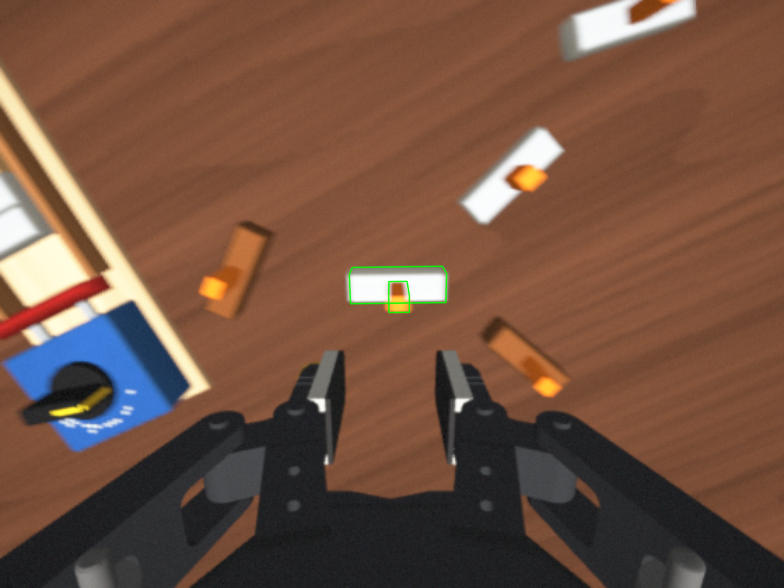

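```bash
python3 look.py i2 .437 -.203 -.48
```

```text
fit [ 0.438  -0.2025 -0.4639] 0.146 vel 0.132
t10.47 dx 11.50 dy 0.09 dz -0.01 yaw -0.020 rows 2.8 tilt [ 0.0006 -0.0013] F [ 0.   0.1 -0.2] w 0.4 pos [ 0.4383 -0.2014  0.326 ] phi -0.4841 j6 1.51
```

jog_arm:
  series:
    - {"gripper": 0.6, "dx": 4, "dy": 0.05, "dz": 0, "yaw": -0.015}
    - {"gripper": 0.6, "dx": 8, "dy": 0.05, "dz": 0, "yaw": -0.015}
    - {"gripper": 0.6, "dx": 10.8, "dy": 0.05, "dz": 0, "yaw": -0.015}
    - {"gripper": 0.6, "dx": 11.4, "dy": 0.05, "dz": 0, "yaw": -0.015}
    - {"gripper": 1, "dx": 11.4, "dy": 0.05, "dz": 0, "yaw": -0.015}
    - {"gripper": 1, "dx": 11.4, "dy": 0.05, "dz": 0, "yaw": -0.015}
    - {"gripper": 1, "dx": 11.4, "dy": 0.05, "dz": 0, "yaw": -0.015}
    - {"gripper": 1, "dx": 11.4, "dy": 0.05, "dz": 0, "yaw": -0.015}
    - {"gripper": 1, "dx": 11.4, "dy": 0.05, "dz": 0, "yaw": -0.015}
    - {"gripper": 1, "dx": 11.4, "dy": 0.05, "dz": 0, "yaw": -0.015}

```text
t: 11.3
position: [0.4403, -0.1996, 0.213]
ee_rot: [[0.002, -0.448, -0.894], [-0.001, -0.894, 0.448], [-1.0, 0.0, -0.002]]
force: [-0.2, 0.6, -0.8]
gripper_width: 0.126
```

```bash
python3 slot.py 25.5 .30
```

```text
t11.30 dx -8.70 dy -24.40 dz -1.79 yaw -0.421 rows 6.2 tilt [ 0.0021 -0.0012] F [-0.2  0.6 -0.8] w 0.126 pos [ 0.4403 -0.1996  0.213 ] phi -0.4641 j6 1.5
```

jog_arm:
  series:
    - {"gripper": 1, "dx": -4, "dy": 0, "dz": 0, "yaw": 0}
    - {"gripper": 1, "dx": -8, "dy": -1, "dz": 0, "yaw": 0}
    - {"gripper": 1, "dx": -8.7, "dy": -5, "dz": -0.4, "yaw": -0.1}
    - {"gripper": 1, "dx": -8.7, "dy": -9, "dz": -0.8, "yaw": -0.22}
    - {"gripper": 1, "dx": -8.7, "dy": -13, "dz": -1.2, "yaw": -0.34}
    - {"gripper": 1, "dx": -8.7, "dy": -17, "dz": -1.5, "yaw": -0.42}
    - {"gripper": 1, "dx": -8.7, "dy": -20, "dz": -1.8, "yaw": -0.42}
    - {"gripper": 1, "dx": -8.7, "dy": -23, "dz": -1.8, "yaw": -0.42}
    - {"gripper": 1, "dx": -8.7, "dy": -24.4, "dz": -1.8, "yaw": -0.42}
    - {"gripper": 1, "dx": -8.7, "dy": -24.4, "dz": -1.8, "yaw": -0.42}
    - {"gripper": 1, "dx": -8.7, "dy": -24.4, "dz": -1.8, "yaw": -0.42}
    - {"gripper": 1, "dx": -8.7, "dy": -24.4, "dz": -1.8, "yaw": -0.42}

```text
t: 12.3
position: [0.5647, 0.0099, 0.2986]
ee_rot: [[-0.001, -0.045, -0.999], [-0.001, -0.999, 0.045], [-1.0, 0.001, 0.001]]
force: [-1.2, 0.1, -0.3]
gripper_width: 0.131
```

```bash
python3 chk.py j1 .213; python3 slot.py 25.5 .221
```

```text
plate rel tool (world) mm [-2.  -0.5] 0.004 0.242 vel 0.013524544022147615
t12.35 dx 7.76 dy -0.11 dz -0.06 yaw -0.002 rows 1.9 tilt [-0.0005 -0.0004] F [0.2 0.2 0.3] w 0.121 pos [0.5647 0.0096 0.2986] phi -0.0455 j6 1.54
```

View pics/j1_f.png

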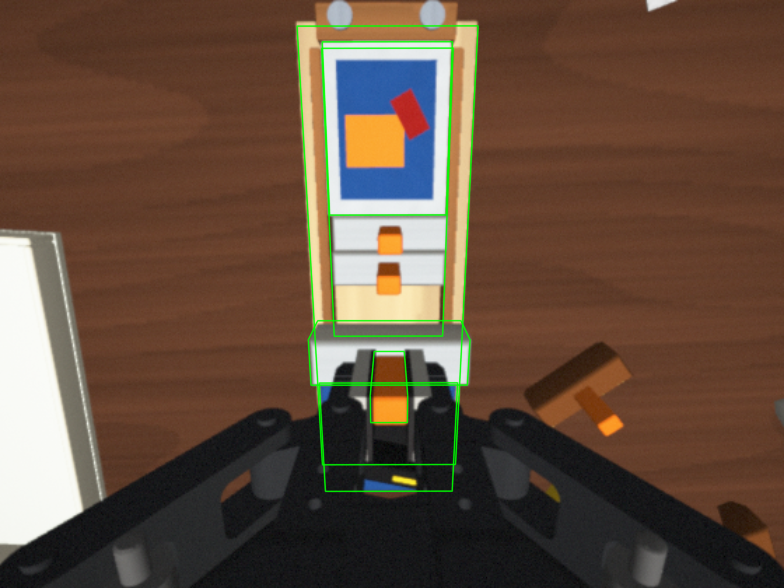

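jog_arm:
  series:
    - {"gripper": 1, "dx": 2, "dy": -0.05, "dz": -0.03, "yaw": 0}
    - {"gripper": 1, "dx": 5, "dy": -0.05, "dz": -0.03, "yaw": 0}
    - {"gripper": 1, "dx": 7, "dy": -0.05, "dz": -0.03, "yaw": 0}
    - {"gripper": 1, "dx": 7.5, "dy": -0.05, "dz": -0.03, "yaw": 0}
    - {"gripper": 1, "dx": 7.8, "dy": -0.05, "dz": -0.03, "yaw": 0}
    - {"gripper": 1, "dx": 8.0, "dy": -0.05, "dz": -0.03, "yaw": 0}
    - {"gripper": 1, "dx": 8.1, "dy": -0.05, "dz": -0.03, "yaw": 0}
    - {"gripper": 1, "dx": 8.1, "dy": -0.05, "dz": -0.03, "yaw": 0}

```text
t: 13.02
position: [0.5655, 0.0106, 0.2193]
ee_rot: [[-0.001, -0.044, -0.999], [-0.001, -0.999, 0.044], [-1.0, 0.001, 0.001]]
force: [-5.1, -2.5, 2.0]
gripper_width: 0.127
```

```bash
python3 slot.py 25.5 .221;python3 go.py .465 -.299 .33 .30
```

```text
t13.02 dx -0.17 dy -0.01 dz 0.02 yaw -0.001 rows 0.0 tilt [-0.0008 -0.0012] F [-5.1 -2.5  2. ] w 0.127 pos [0.5655 0.0106 0.2193] phi -0.0443 j6 1.54
t13.02 dx -11.03 dy 31.38 dz 8.68 yaw -0.344 rows 8.2 tilt [-0.0008 -0.0012] F [-5.1 -2.5  2. ] w 0.127 pos [0.5655 0.0106 0.2193] phi -0.0443 j6 1.54
```

jog_arm:
  series:
    - {"gripper": 1, "dx": 0.2, "dy": 0, "dz": 0, "yaw": 0}
    - {"gripper": 1, "dx": 0.3, "dy": 0, "dz": 0, "yaw": 0}
    - {"gripper": 1, "dx": 0.3, "dy": 0, "dz": 0, "yaw": 0}

```text
t: 13.27
position: [0.5659, 0.0106, 0.2192]
ee_rot: [[-0.002, -0.044, -0.999], [-0.001, -0.999, 0.044], [-1.0, 0.002, 0.002]]
force: [-13.6, -3.2, 18.2]
gripper_width: 0.123
```

jog_arm:
  series:
    - {"gripper": 0.6, "dx": -0.1, "dy": 0, "dz": 0, "yaw": 0}
    - {"gripper": 0.6, "dx": -0.1, "dy": 0, "dz": 0, "yaw": 0}
    - {"gripper": 0.6, "dx": -0.1, "dy": 0, "dz": 0, "yaw": 0}
    - {"gripper": 0.6, "dx": -4, "dy": 0, "dz": 0, "yaw": 0}
    - {"gripper": 0.6, "dx": -8, "dy": 1, "dz": 0, "yaw": 0}
    - {"gripper": 0.6, "dx": -11, "dy": 5, "dz": 1, "yaw": -0.1}
    - {"gripper": 0.6, "dx": -11, "dy": 9, "dz": 2.5, "yaw": -0.22}
    - {"gripper": 0.6, "dx": -11, "dy": 13, "dz": 4, "yaw": -0.344}
    - {"gripper": 0.6, "dx": -11, "dy": 17, "dz": 5.2, "yaw": -0.344}
    - {"gripper": 0.6, "dx": -11, "dy": 21, "dz": 6.4, "yaw": -0.344}
    - {"gripper": 0.6, "dx": -11, "dy": 25, "dz": 7.6, "yaw": -0.344}
    - {"gripper": 0.6, "dx": -11, "dy": 28, "dz": 8.7, "yaw": -0.344}

```text
t: 14.27
position: [0.4678, -0.2605, 0.3254]
ee_rot: [[0.002, 0.296, -0.955], [-0.001, -0.955, -0.296], [-1.0, 0.002, -0.001]]
force: [-0.2, -0.3, -0.4]
gripper_width: 0.399
```

```bash
python3 go.py .465 -.299 .33 .30
```

```text
t14.27 dx -0.46 dy 3.60 dz 1.41 yaw 0.000 rows 0.9 tilt [ 0.0018 -0.0011] F [-0.2 -0.3 -0.4] w 0.399 pos [ 0.4678 -0.2605  0.3254] phi 0.3001 j6 0.66
```

jog_arm:
  series:
    - {"gripper": 0.6, "dx": 0, "dy": 3.6, "dz": 1.4, "yaw": 0}
    - {"gripper": 0.6, "dx": 0, "dy": 3.6, "dz": 1.4, "yaw": 0}
    - {"gripper": 0.6, "dx": 0, "dy": 3.6, "dz": 1.4, "yaw": 0}
    - {"gripper": 0.6, "dx": 0, "dy": 3.6, "dz": 1.4, "yaw": 0}

```text
t: 14.6
position: [0.4659, -0.2973, 0.3247]
ee_rot: [[0.0, 0.295, -0.956], [0.0, -0.956, -0.295], [-1.0, -0.0, -0.0]]
force: [1.2, 0.5, 0.1]
gripper_width: 0.4
```

```bash
python3 look.py k1 .467 -.299 .30
```

```text
fit [ 0.4677 -0.2978  0.3182] 0.145 vel 0.028
t14.65 dx 11.36 dy 0.17 dz -0.13 yaw -0.018 rows 2.7 tilt [0.0001 0.0004] F [ 0.6  0.1 -0.1] w 0.399 pos [ 0.466  -0.2966  0.3246] phi 0.3004 j6 0.61
```

View pics/k1_f.png

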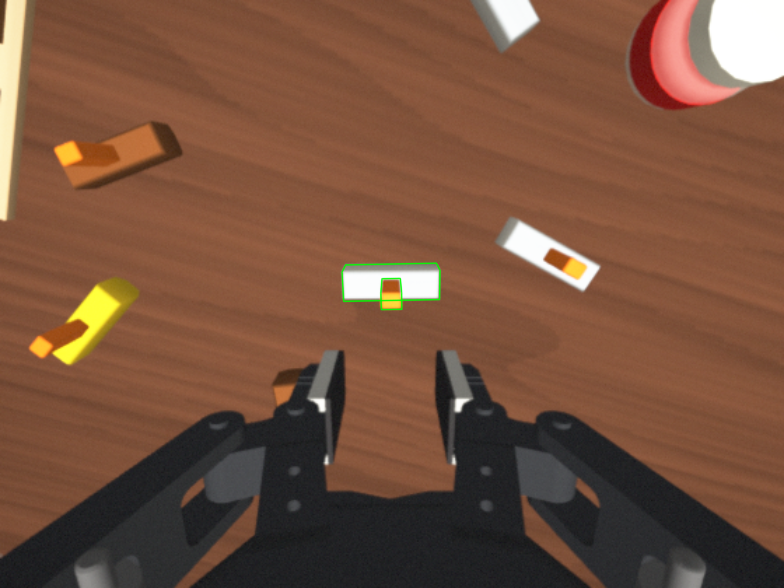

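jog_arm:
  series:
    - {"gripper": 0.6, "dx": 4, "dy": 0.1, "dz": -0.1, "yaw": -0.018}
    - {"gripper": 0.6, "dx": 8, "dy": 0.1, "dz": -0.1, "yaw": -0.018}
    - {"gripper": 0.6, "dx": 10.8, "dy": 0.1, "dz": -0.1, "yaw": -0.018}
    - {"gripper": 0.6, "dx": 11.3, "dy": 0.1, "dz": -0.1, "yaw": -0.018}
    - {"gripper": 1, "dx": 11.3, "dy": 0.1, "dz": -0.1, "yaw": -0.018}
    - {"gripper": 1, "dx": 11.3, "dy": 0.1, "dz": -0.1, "yaw": -0.018}
    - {"gripper": 1, "dx": 11.3, "dy": 0.1, "dz": -0.1, "yaw": -0.018}
    - {"gripper": 1, "dx": 11.3, "dy": 0.1, "dz": -0.1, "yaw": -0.018}
    - {"gripper": 1, "dx": 11.3, "dy": 0.1, "dz": -0.1, "yaw": -0.018}
    - {"gripper": 1, "dx": 11.3, "dy": 0.1, "dz": -0.1, "yaw": -0.018}

```text
t: 15.48
position: [0.4674, -0.2981, 0.213]
ee_rot: [[0.002, 0.312, -0.95], [-0.001, -0.95, -0.312], [-1.0, 0.002, -0.001]]
force: [0.2, 0.6, -1.6]
gripper_width: 0.123
```

```bash
python3 slot.py 7.5 .30
```

```text
t15.48 dx -8.72 dy -26.89 dz -17.27 yaw 0.361 rows 7.9 tilt [ 0.0017 -0.0014] F [ 0.2  0.6 -1.6] w 0.123 pos [ 0.4674 -0.2981  0.213 ] phi 0.3178 j6 0.59
```

jog_arm:
  series:
    - {"gripper": 1, "dx": -4, "dy": 0, "dz": 0, "yaw": 0}
    - {"gripper": 1, "dx": -8, "dy": -1, "dz": 0, "yaw": 0}
    - {"gripper": 1, "dx": -8.7, "dy": -4, "dz": -2.4, "yaw": 0.1}
    - {"gripper": 1, "dx": -8.7, "dy": -7, "dz": -4.6, "yaw": 0.22}
    - {"gripper": 1, "dx": -8.7, "dy": -10.4, "dz": -6.8, "yaw": 0.36}
    - {"gripper": 1, "dx": -8.7, "dy": -13.8, "dz": -9, "yaw": 0.36}
    - {"gripper": 1, "dx": -8.7, "dy": -17.2, "dz": -11.2, "yaw": 0.36}
    - {"gripper": 1, "dx": -8.7, "dy": -20.6, "dz": -13.4, "yaw": 0.36}
    - {"gripper": 1, "dx": -8.7, "dy": -24, "dz": -15.6, "yaw": 0.36}
    - {"gripper": 1, "dx": -8.7, "dy": -26.9, "dz": -17.3, "yaw": 0.36}
    - {"gripper": 1, "dx": -8.7, "dy": -26.9, "dz": -17.3, "yaw": 0.36}
    - {"gripper": 1, "dx": -8.7, "dy": -26.9, "dz": -17.3, "yaw": 0.36}

```text
t: 16.48
position: [0.5475, 0.0133, 0.2991]
ee_rot: [[0.0, -0.039, -0.999], [-0.0, -0.999, 0.039], [-1.0, 0.0, -0.001]]
force: [1.0, 0.0, -1.6]
gripper_width: 0.129
```

```bash
python3 chk.py l1 .213; python3 slot.py 7.5 .221
```

```text
plate rel tool (world) mm [-0.9 -0.3] -0.014 0.232 vel 0.05068823971999486
t16.53 dx 7.80 dy 0.07 dz 0.00 yaw 0.003 rows 1.9 tilt [ 0.0002 -0.0005] F [-0.  -0.3 -0.9] w 0.13 pos [0.5473 0.0122 0.299 ] phi -0.0406 j6 1.54
```

View pics/l1_f.png

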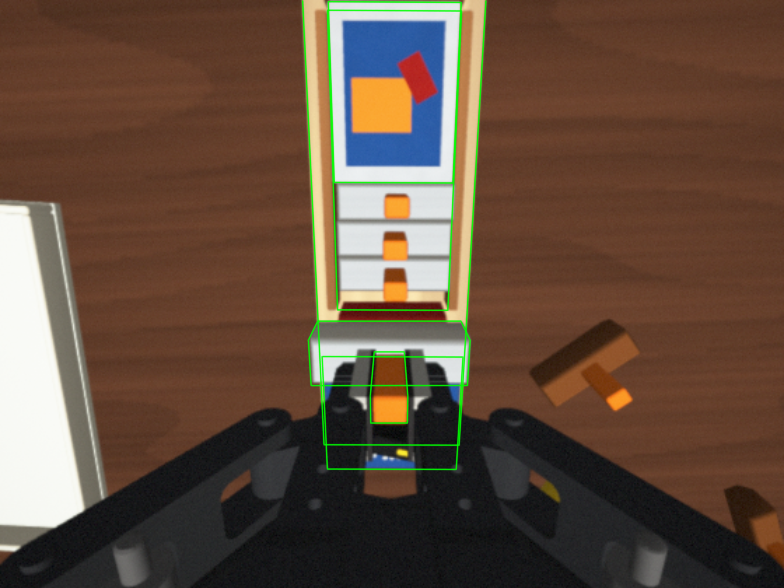

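jog_arm:
  series:
    - {"gripper": 1, "dx": 2, "dy": 0.03, "dz": -0.05, "yaw": 0}
    - {"gripper": 1, "dx": 4, "dy": 0.03, "dz": -0.05, "yaw": 0}
    - {"gripper": 1, "dx": 4.4, "dy": 0.03, "dz": -0.05, "yaw": 0}
    - {"gripper": 1, "dx": 4.7, "dy": 0.03, "dz": 0, "yaw": 0}
    - {"gripper": 1, "dx": 5.0, "dy": 0.03, "dz": 0.08, "yaw": 0}
    - {"gripper": 1, "dx": 5.3, "dy": 0.03, "dz": 0.16, "yaw": 0}
    - {"gripper": 1, "dx": 5.6, "dy": 0.03, "dz": 0.22, "yaw": 0}
    - {"gripper": 1, "dx": 5.9, "dy": 0.03, "dz": 0.24, "yaw": 0}

```text
t: 17.2
position: [0.5465, 0.0111, 0.2433]
ee_rot: [[0.005, -0.042, -0.999], [-0.001, -0.999, 0.042], [-1.0, 0.001, -0.005]]
force: [-6.9, -0.4, 21.7]
gripper_width: 0.121
```

```bash
python3 chk.py l2 .213; python3 slot.py 5.3 .221
```

```text
plate rel tool (world) mm [ 7.3 -0.8] -0.001 0.294 vel 0.023438418865880842
t17.25 dx 2.23 dy -0.03 dz 0.14 yaw 0.002 rows 0.5 tilt [ 0.0038 -0.0009] F [-3.2  0.  10.1] w 0.125 pos [0.5464 0.0112 0.2433] phi -0.0419 j6 1.54
```

View pics/l2_f.png

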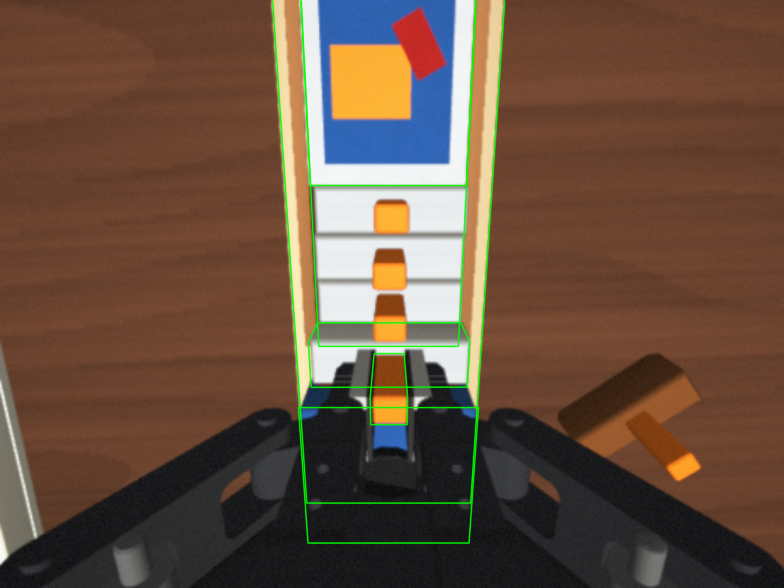

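jog_arm:
  series:
    - {"gripper": 1, "dx": 0.2, "dy": 0, "dz": 0.05, "yaw": 0}
    - {"gripper": 1, "dx": 0.4, "dy": 0, "dz": 0.05, "yaw": 0}
    - {"gripper": 1, "dx": 0.6, "dy": 0, "dz": 0.05, "yaw": 0}
    - {"gripper": 1, "dx": 0.8, "dy": 0, "dz": 0.05, "yaw": 0}
    - {"gripper": 1, "dx": 0.8, "dy": 0, "dz": 0.05, "yaw": 0}

```text
t: 17.67
position: [0.5472, 0.0113, 0.2412]
ee_rot: [[0.005, -0.042, -0.999], [-0.001, -0.999, 0.042], [-1.0, 0.001, -0.005]]
force: [-16.4, -1.3, 39.9]
gripper_width: 0.123
```

```bash
python3 slot.py 5.3 .221
```

```text
t17.67 dx 2.02 dy -0.02 dz 0.22 yaw 0.002 rows 0.5 tilt [ 0.0047 -0.0011] F [-16.4  -1.3  39.9] w 0.123 pos [0.5472 0.0113 0.2412] phi -0.0415 j6 1.54
```

```bash
python3 - <<'E'
from h import *
c,im,o=snap('wrist','m1'); print(o['force'])
_,a,_=load('l1')
A=[cv2.resize(x[220:330,200:360,::-1],None,fx=2.4,fy=2.4,interpolation=cv2.INTER_CUBIC) for x in (a,im)]
cv2.imwrite('pics/m1c.png',np.hstack(A))
c,im,o=snap('scene','m1s'); crop(im,220,140,390,280,4.5,'m1sc')
E
```

```text
[-16.43978017  -1.25245925  39.90108146]
```

View pics/m1c.png

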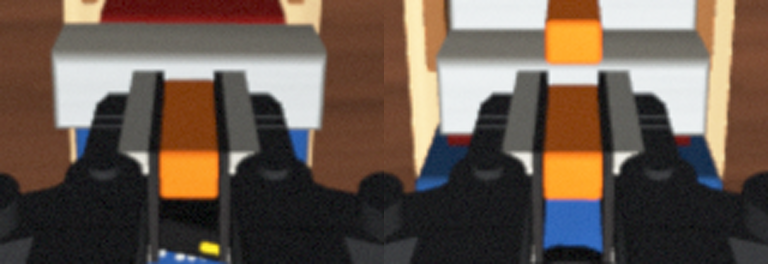

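View pics/m1sc.png

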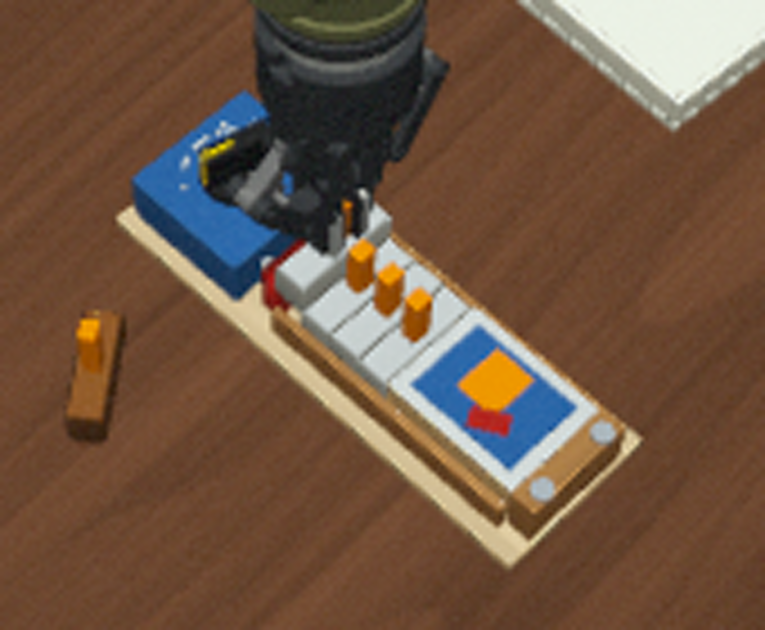

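jog_arm:
  series:
    - {"gripper": 1, "dx": -1.0, "dy": 0, "dz": 0.0, "yaw": 0}
    - {"gripper": 1, "dx": -1.6, "dy": 0, "dz": 0.0, "yaw": 0}
    - {"gripper": 1, "dx": -1.6, "dy": 0, "dz": 0.0, "yaw": 0}
    - {"gripper": 1, "dx": -1.6, "dy": 0, "dz": 0.0, "yaw": 0}

```text
t: 18.1
position: [0.5452, 0.0115, 0.2489]
ee_rot: [[0.004, -0.042, -0.999], [-0.0, -0.999, 0.042], [-1.0, 0.0, -0.004]]
force: [3.3, 0.6, 3.7]
gripper_width: 0.125
```

```bash
python3 chk.py m2 .212; python3 slot.py 5.3 .221
```

```text
plate rel tool (world) mm [ 6.9 -0.7] -0.001 0.306 vel 0.011645369803158018
t18.15 dx 2.76 dy -0.00 dz 0.03 yaw 0.001 rows 0.7 tilt [ 0.004  -0.0003] F [ 3.4 -0.6  4.5] w 0.124 pos [0.5453 0.0115 0.2486] phi -0.0422 j6 1.54
```

View pics/m2_f.png

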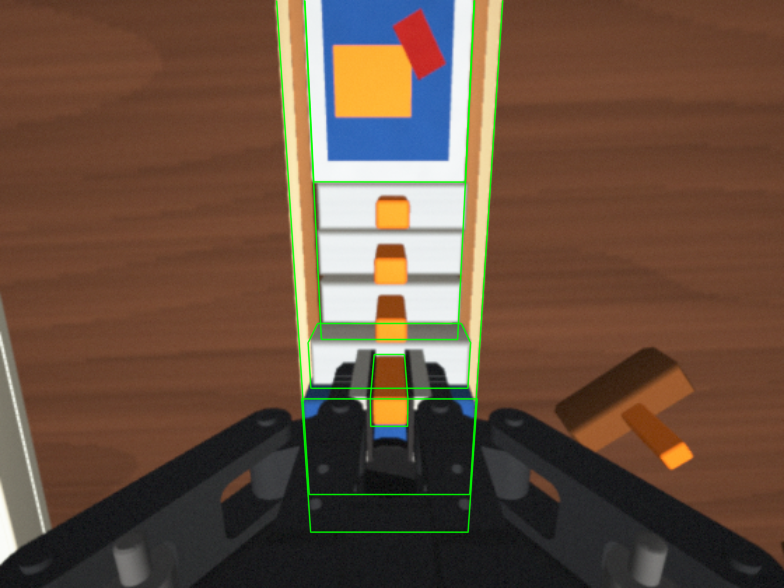

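jog_arm:
  series:
    - {"gripper": 1, "dx": 0.4, "dy": 0, "dz": 0.1, "yaw": 0}
    - {"gripper": 1, "dx": 0.8, "dy": 0, "dz": 0.2, "yaw": 0}
    - {"gripper": 1, "dx": 1.2, "dy": 0, "dz": 0.3, "yaw": 0}
    - {"gripper": 1, "dx": 1.6, "dy": 0, "dz": 0.3, "yaw": 0}
    - {"gripper": 1, "dx": 2.0, "dy": 0, "dz": 0.3, "yaw": 0}
    - {"gripper": 1, "dx": 2.0, "dy": 0, "dz": 0.3, "yaw": 0}

```text
t: 18.65
position: [0.5417, 0.0116, 0.2267]
ee_rot: [[0.001, -0.042, -0.999], [-0.0, -0.999, 0.042], [-1.0, 0.0, -0.001]]
force: [4.5, 0.2, -0.6]
gripper_width: 0.122
```

```bash
python3 chk.py m3 .212; python3 slot.py 5.3 .221
```

```text
plate rel tool (world) mm [ 6.9 -1. ] -0.0 0.265 vel 0.00616214178312956
t18.70 dx 0.57 dy -0.01 dz -0.35 yaw 0.001 rows 0.2 tilt [ 0.0008 -0.0001] F [ 6.1 -0.2 -0.5] w 0.124 pos [0.5416 0.0116 0.2267] phi -0.0422 j6 1.54
```

View pics/m3_f.png

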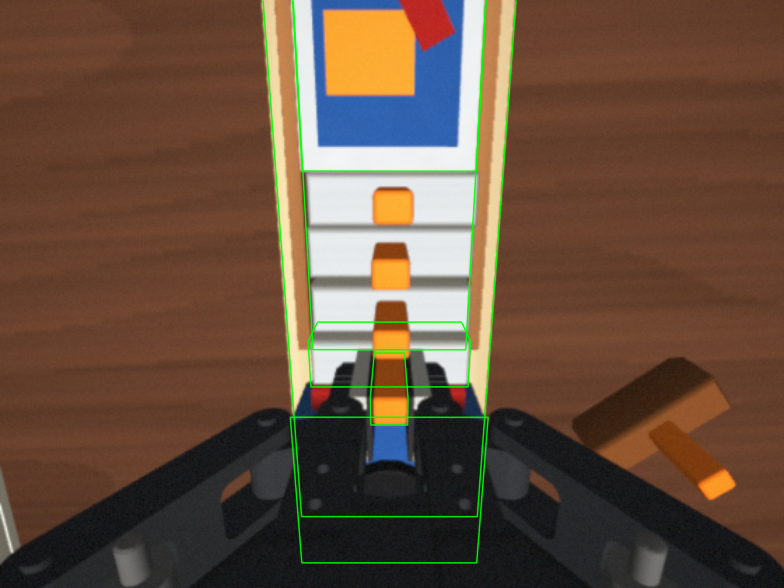

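jog_arm:
  series:
    - {"gripper": 1, "dx": 0.3, "dy": 0, "dz": 0, "yaw": 0}
    - {"gripper": 1, "dx": 0.6, "dy": 0, "dz": 0, "yaw": 0}
    - {"gripper": 1, "dx": 0.8, "dy": 0, "dz": 0, "yaw": 0}
    - {"gripper": 1, "dx": 0.9, "dy": 0, "dz": 0, "yaw": 0}
    - {"gripper": 1, "dx": 0.9, "dy": 0, "dz": 0, "yaw": 0}

```text
t: 19.12
position: [0.5425, 0.0115, 0.2206]
ee_rot: [[0.002, -0.042, -0.999], [-0.0, -0.999, 0.042], [-1.0, 0.0, -0.002]]
force: [-0.2, -0.2, 14.8]
gripper_width: 0.123
```

```bash
python3 slot.py 5.3 .221
```

```text
t19.12 dx -0.04 dy -0.01 dz -0.26 yaw 0.001 rows 0.1 tilt [ 0.0016 -0.0002] F [-0.2 -0.2 14.8] w 0.123 pos [0.5425 0.0115 0.2206] phi -0.0421 j6 1.54
```

jog_arm:
  series:
    - {"gripper": 1, "dx": -0.1, "dy": 0, "dz": -0.1, "yaw": 0}
    - {"gripper": 1, "dx": -0.1, "dy": 0, "dz": -0.25, "yaw": 0}
    - {"gripper": 1, "dx": -0.1, "dy": 0, "dz": -0.4, "yaw": 0}
    - {"gripper": 1, "dx": -0.1, "dy": 0, "dz": -0.4, "yaw": 0}
    - {"gripper": 0.6, "dx": -0.1, "dy": 0, "dz": -0.4, "yaw": 0}
    - {"gripper": 0.6, "dx": -0.1, "dy": 0, "dz": -0.4, "yaw": 0}
    - {"gripper": 0.6, "dx": -0.1, "dy": 0, "dz": -0.4, "yaw": 0}
    - {"gripper": 0.6, "dx": -4, "dy": 0, "dz": -0.4, "yaw": 0}
    - {"gripper": 0.6, "dx": -8, "dy": 0, "dz": -0.4, "yaw": 0}
    - {"gripper": 0.6, "dx": -8, "dy": 0, "dz": 3, "yaw": 0}
    - {"gripper": 0.6, "dx": -8, "dy": 0, "dz": 3, "yaw": 0}
    - {"gripper": 0.6, "dx": -8, "dy": 0, "dz": 3, "yaw": 0}

```text
t: 20.12
position: [0.5101, 0.0131, 0.2979]
ee_rot: [[-0.002, -0.042, -0.999], [0.0, -0.999, 0.042], [-1.0, -0.0, 0.002]]
force: [0.4, 0.8, -0.8]
gripper_width: 0.397
```

```bash
python3 - <<'E'
from chk import *
c,im,o=overlay('n1',jig=True); print(o['position'],o['t'])
for s in (5.75,25.75,45.75,65.75):
    g=place(np.array([[s/1000,0,0]]),*J)[0]; x,f=fitplate(c,im,(g[0],g[1],J[2]),z=.008); 
    d=x[:2]-J[:2]; ca,sa=np.cos(J[2]),np.sin(J[2]); print(s,((ca*d[0]+sa*d[1])*1000).round(1),((-sa*d[0]+ca*d[1])*1000).round(1),f)
E
```

```text
[0.51012278 0.01309263 0.29788009] 20.1167
5.75 6.6 -0.5 0.30949652805286504
25.75 30.8 -0.7 0.43396678452801885
45.75 53.0 -0.7 0.43646269653372183
65.75 72.2 -0.6 0.3990342389620802
```

View pics/n1_f.png

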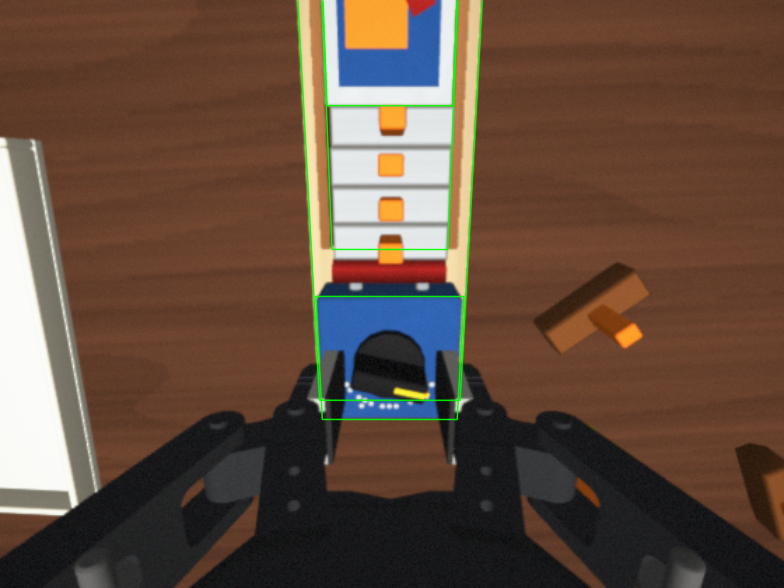

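```bash
python3 - <<'E'
from h import *
J=np.load('jig.npy')
c,im,o=load('n1')
x0,y0=220,200
v=cv2.resize(im[y0:310,x0:340],None,fx=6,fy=6,interpolation=cv2.INTER_CUBIC)
for n in range(7):
    a=n*.5236; dl=np.array([-np.sin(a),-np.cos(a)])*.0
    for r,z,col in ((.029,.044,(0,255,0)),(.02,.076,(255,0,255))):
        p=proj(c,place(np.array([[-.064-np.sin(a)*r,-np.cos(a)*r,z]]),*J))[0]
        q=((p-[x0,y0]+.5)*6).astype(int); cv2.putText(v,str(n),tuple(map(int,q)),0,.5,col,1)
cv2.imwrite('pics/n1d.png',v[:,:,::-1])
h=cv2.cvtColor(im,cv2.COLOR_RGB2HSV).astype(int); m=(abs(h[...,0]-28)<6)&(h[...,1]>150)&(h[...,2]>120)
m[:260]=0;m[300:]=0;m[:,:240]=0;m[:,320:]=0
ys,xs=np.where(m); w=unproj(c,np.c_[xs,ys],.076); d=w[:,:2]-J[:2]; ca,sa=np.cos(J[2]),np.sin(J[2]); L=np.c_[ca*d[:,0]+sa*d[:,1],-sa*d[:,0]+ca*d[:,1]]
print(len(xs),L.mean(0)); u,s,vt=np.linalg.svd(L-L.mean(0)); e=vt[0]*np.sign(-vt[0,1]); print('angle cw deg',np.degrees(np.arctan2(-e[0],-e[1])), 'from center',np.degrees(np.arctan2(-(L.mean(0)[0]+.064),-L.mean(0)[1])))
E
```

```text
126 [-0.06789247 -0.01120387]
angle cw deg 11.324443053356251 from center 19.158338505652875
```

View pics/n1d.png

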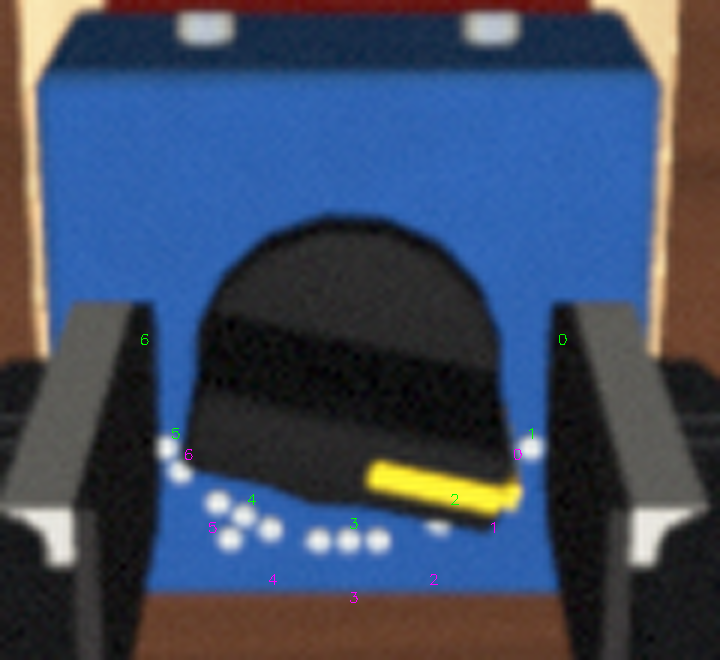

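```bash
python3 go.py .4759 .0145 .30 1.337
```

```text
t20.17 dx -0.22 dy -0.00 dz 3.49 yaw -1.379 rows 11.0 tilt [-0.0016  0.0002] F [ 0.2  0.5 -0.5] w 0.4 pos [0.5108 0.013  0.2977] phi -0.0422 j6 1.53
```

jog_arm:
  series:
    - {"gripper": 0.6, "dx": 0, "dy": 0, "dz": 2, "yaw": -0.12}
    - {"gripper": 0.6, "dx": 0, "dy": 0, "dz": 3.5, "yaw": -0.24}
    - {"gripper": 0.6, "dx": 0, "dy": 0, "dz": 3.5, "yaw": -0.36}
    - {"gripper": 0.6, "dx": 0, "dy": 0, "dz": 3.5, "yaw": -0.48}
    - {"gripper": 0.6, "dx": 0, "dy": 0, "dz": 3.5, "yaw": -0.6}
    - {"gripper": 0.6, "dx": 0, "dy": 0, "dz": 3.5, "yaw": -0.72}
    - {"gripper": 0.6, "dx": 0, "dy": 0, "dz": 3.5, "yaw": -0.84}
    - {"gripper": 0.6, "dx": 0, "dy": 0, "dz": 3.5, "yaw": -0.96}
    - {"gripper": 0.6, "dx": 0, "dy": 0, "dz": 3.5, "yaw": -1.08}
    - {"gripper": 0.6, "dx": 0, "dy": 0, "dz": 3.5, "yaw": -1.2}
    - {"gripper": 0.6, "dx": 0, "dy": 0, "dz": 3.5, "yaw": -1.32}
    - {"gripper": 0.6, "dx": 0, "dy": 0, "dz": 3.5, "yaw": -1.38}

```text
t: 21.17
position: [0.477, 0.0143, 0.2976]
ee_rot: [[-0.002, 0.974, -0.226], [0.0, -0.226, -0.974], [-1.0, -0.002, 0.0]]
force: [-0.1, 0.2, 0.4]
gripper_width: 0.398
```

```bash
python3 - <<'E'
from chk import *
c,im,o=overlay('q0'); c,im,o=overlay('q1'); from go import plan; plan(.4759,.0145,.229,1.337)
print(proj(c,[[.4759,.0145,.076]])*1.4)
E
```

```text
t21.27 dx 6.86 dy -0.09 dz 0.01 yaw 0.000 rows 1.6 tilt [-0.0022  0.0002] F [-0.2 -0.4 -0.1] w 0.399 pos [0.4769 0.0144 0.2976] phi 1.3374 j6 0.15
[[386.99354237 323.86264705]]
```

View pics/q1_f.png

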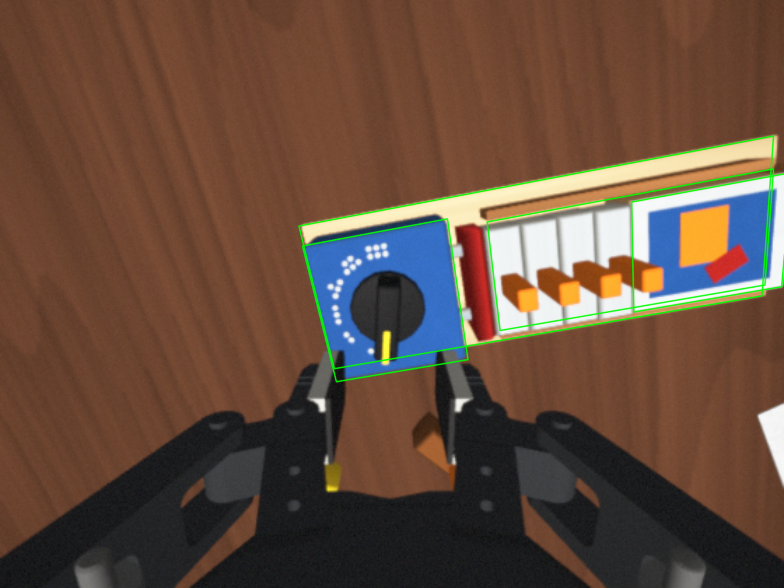

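jog_arm:
  series:
    - {"gripper": 0.6, "dx": 3, "dy": -0.05, "dz": 0, "yaw": 0}
    - {"gripper": 0.6, "dx": 6, "dy": -0.05, "dz": 0, "yaw": 0}
    - {"gripper": 0.6, "dx": 6.8, "dy": -0.05, "dz": 0, "yaw": 0}
    - {"gripper": 0.6, "dx": 6.8, "dy": -0.05, "dz": 0, "yaw": 0}
    - {"gripper": 1, "dx": 6.8, "dy": -0.05, "dz": 0, "yaw": 0}
    - {"gripper": 1, "dx": 6.8, "dy": -0.05, "dz": 0, "yaw": 0}
    - {"gripper": 1, "dx": 6.8, "dy": -0.05, "dz": 0, "yaw": 0}
    - {"gripper": 1, "dx": 6.8, "dy": -0.05, "dz": 0, "yaw": 0}
    - {"gripper": 1, "dx": 6.8, "dy": -0.05, "dz": 0, "yaw": 0}
    - {"gripper": 1, "dx": 6.8, "dy": -0.05, "dz": 0, "yaw": 0}

```text
t: 22.1
position: [0.4756, 0.0146, 0.2319]
ee_rot: [[-0.003, 0.973, -0.231], [-0.0, -0.231, -0.973], [-1.0, -0.003, 0.001]]
force: [-5.5, -0.3, 1.4]
gripper_width: 0.123
```

```bash
python3 go.py .4759 .0145 .229 -.567
```

```text
t22.10 dx 0.29 dy 0.03 dz 0.00 yaw 1.905 rows 15.2 tilt [-0.0026 -0.    ] F [-5.5 -0.3  1.4] w 0.123 pos [0.4756 0.0146 0.2319] phi 1.3377 j6 0.15
```

jog_arm:
  series:
    - {"gripper": 1, "dx": 0, "dy": 0, "dz": 0, "yaw": 0.11}
    - {"gripper": 1, "dx": 0, "dy": 0, "dz": 0, "yaw": 0.22}
    - {"gripper": 1, "dx": 0, "dy": 0, "dz": 0, "yaw": 0.33}
    - {"gripper": 1, "dx": 0, "dy": 0, "dz": 0, "yaw": 0.44}
    - {"gripper": 1, "dx": 0, "dy": 0, "dz": 0, "yaw": 0.55}
    - {"gripper": 1, "dx": 0, "dy": 0, "dz": 0, "yaw": 0.66}
    - {"gripper": 1, "dx": 0, "dy": 0, "dz": 0, "yaw": 0.77}
    - {"gripper": 1, "dx": 0, "dy": 0, "dz": 0, "yaw": 0.88}
    - {"gripper": 1, "dx": 0, "dy": 0, "dz": 0, "yaw": 0.99}
    - {"gripper": 1, "dx": 0, "dy": 0, "dz": 0, "yaw": 1.1}
    - {"gripper": 1, "dx": 0, "dy": 0, "dz": 0, "yaw": 1.21}
    - {"gripper": 1, "dx": 0, "dy": 0, "dz": 0, "yaw": 1.21}

```text
t: 23.1
position: [0.4754, 0.0148, 0.2319]
ee_rot: [[-0.004, 0.123, -0.992], [0.001, -0.992, -0.123], [-1.0, -0.001, 0.004]]
force: [-8.3, 1.9, 3.5]
gripper_width: 0.123
```

```bash
python3 go.py .4759 .0145 .229 -.567
```

```text
t23.10 dx 0.29 dy 0.04 dz -0.05 yaw 0.691 rows 5.5 tilt [-0.0039  0.0009] F [-8.3  1.9  3.5] w 0.123 pos [0.4754 0.0148 0.2319] phi 0.1237 j6 1.36
```

Rotate the rest, then open, and rise.

jog_arm:
  series:
    - {"gripper": 1, "dx": 0, "dy": 0, "dz": 0, "yaw": 0.11}
    - {"gripper": 1, "dx": 0, "dy": 0, "dz": 0, "yaw": 0.22}
    - {"gripper": 1, "dx": 0, "dy": 0, "dz": 0, "yaw": 0.33}
    - {"gripper": 1, "dx": 0, "dy": 0, "dz": 0, "yaw": 0.44}
    - {"gripper": 1, "dx": 0, "dy": 0, "dz": 0, "yaw": 0.55}
    - {"gripper": 1, "dx": 0, "dy": 0, "dz": 0, "yaw": 0.66}
    - {"gripper": 1, "dx": 0, "dy": 0, "dz": 0, "yaw": 0.69}
    - {"gripper": 1, "dx": 0, "dy": 0, "dz": 0, "yaw": 0.69}
    - {"gripper": 0.6, "dx": 0, "dy": 0, "dz": 0, "yaw": 0.69}
    - {"gripper": 0.6, "dx": 0, "dy": 0, "dz": 0, "yaw": 0.69}
    - {"gripper": 0.6, "dx": 0, "dy": 0, "dz": 0, "yaw": 0.69}

```text
t: 24.02
position: [0.4769, 0.0144, 0.2324]
ee_rot: [[0.004, -0.533, -0.846], [-0.0, -0.846, 0.533], [-1.0, -0.002, -0.003]]
force: [0.2, -0.2, -0.3]
gripper_width: 0.404
```

jog_arm:
  series:
    - {"gripper": 0.6, "dx": -4, "dy": 0, "dz": 0, "yaw": 0}
    - {"gripper": 0.6, "dx": -8, "dy": 0, "dz": 0, "yaw": 0}
    - {"gripper": 0.6, "dx": -10, "dy": 0, "dz": 0, "yaw": 0}
    - {"gripper": 0.6, "dx": -10, "dy": 0, "dz": 4, "yaw": 0}
    - {"gripper": 0.6, "dx": -10, "dy": 0, "dz": 4, "yaw": 0}

```text
t: 24.43
position: [0.44, 0.0371, 0.3326]
ee_rot: [[0.002, -0.532, -0.847], [0.001, -0.847, 0.532], [-1.0, -0.002, -0.001]]
force: [0.6, 0.0, -1.5]
gripper_width: 0.4
```

```bash
python3 - <<'E'
from chk import *
c,im,o=overlay('r0'); c,im,o=overlay('r1',jig=False); from go import plan; plan(.51,-.37,.33,-.19)
E
```

```text
t24.53 dx 0.18 dy 30.75 dz -27.40 yaw -0.371 rows 9.9 tilt [ 0.0025 -0.0003] F [ 0.6 -0.   0.6] w 0.402 pos [0.4417 0.0362 0.3316] phi -0.5612 j6 2.09
```

View pics/r1_f.png

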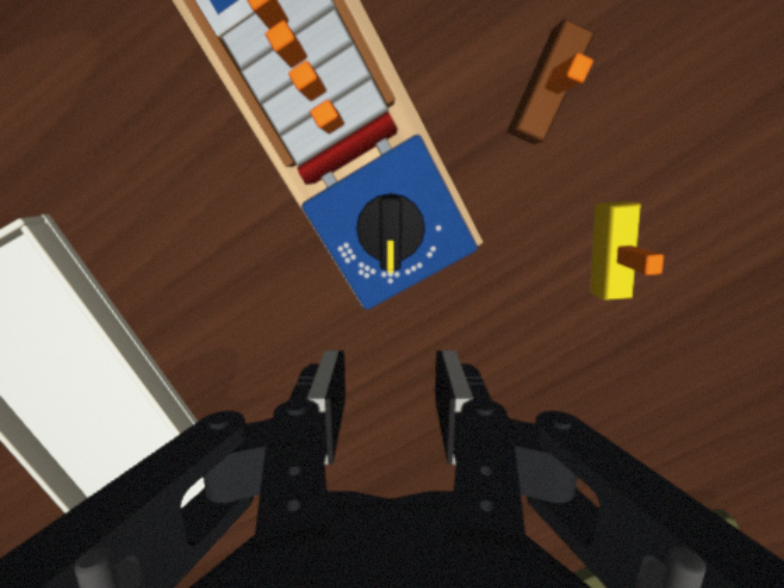

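jog_arm:
  series:
    - {"gripper": 0.6, "dx": 0, "dy": 3, "dz": -2.7, "yaw": 0}
    - {"gripper": 0.6, "dx": 0, "dy": 6, "dz": -5.4, "yaw": -0.1}
    - {"gripper": 0.6, "dx": 0, "dy": 9, "dz": -8, "yaw": -0.2}
    - {"gripper": 0.6, "dx": 0, "dy": 12, "dz": -10.7, "yaw": -0.3}
    - {"gripper": 0.6, "dx": 0, "dy": 15, "dz": -13.4, "yaw": -0.37}
    - {"gripper": 0.6, "dx": 0, "dy": 18, "dz": -16, "yaw": -0.37}
    - {"gripper": 0.6, "dx": 0, "dy": 21, "dz": -18.7, "yaw": -0.37}
    - {"gripper": 0.6, "dx": 0, "dy": 24, "dz": -21.4, "yaw": -0.37}
    - {"gripper": 0.6, "dx": 0, "dy": 27, "dz": -24, "yaw": -0.37}
    - {"gripper": 0.6, "dx": 0, "dy": 30, "dz": -26.7, "yaw": -0.37}
    - {"gripper": 0.6, "dx": 0, "dy": 32.5, "dz": -29, "yaw": -0.37}
    - {"gripper": 0.6, "dx": 0, "dy": 32.5, "dz": -29, "yaw": -0.37}

```text
t: 25.53
position: [0.5145, -0.4, 0.33]
ee_rot: [[0.001, -0.196, -0.981], [-0.003, -0.981, 0.196], [-1.0, 0.003, -0.001]]
force: [-1.2, 0.8, 0.3]
gripper_width: 0.4
```

```bash
python3 -c "
from h import *
snap('wrist','s0')"; python3 look.py s1 .516 -.393 -.19
```

```text
fit [ 0.5166 -0.3917 -0.1919] 0.148 vel 0.064
t25.63 dx 11.87 dy -0.43 dz -0.16 yaw -0.003 rows 2.8 tilt [-0.0008  0.0009] F [-0.6  0.9 -0.6] w 0.396 pos [ 0.5143 -0.3958  0.3297] phi -0.1947 j6 1.03
```

View pics/s1_f.png

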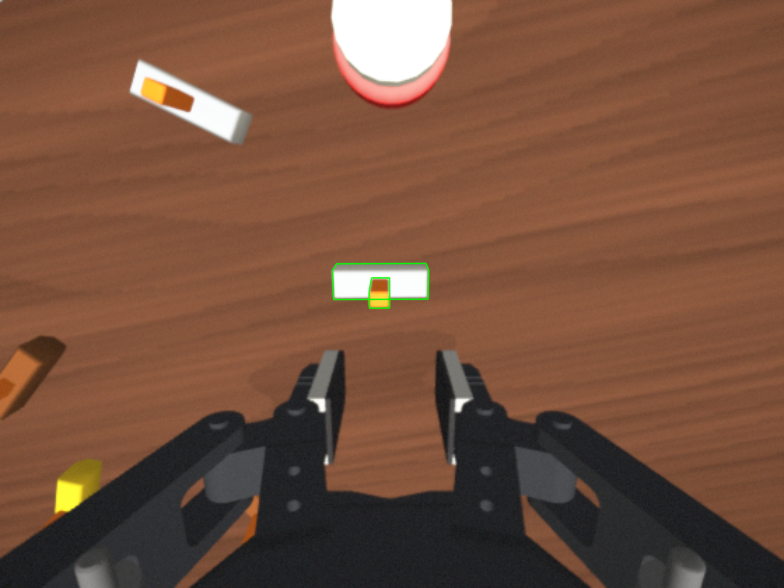

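jog_arm:
  series:
    - {"gripper": 0.6, "dx": 4, "dy": -0.35, "dz": -0.16, "yaw": 0}
    - {"gripper": 0.6, "dx": 8, "dy": -0.35, "dz": -0.16, "yaw": 0}
    - {"gripper": 0.6, "dx": 11, "dy": -0.35, "dz": -0.16, "yaw": 0}
    - {"gripper": 0.6, "dx": 11.8, "dy": -0.35, "dz": -0.16, "yaw": 0}
    - {"gripper": 1, "dx": 11.8, "dy": -0.35, "dz": -0.16, "yaw": 0}
    - {"gripper": 1, "dx": 11.8, "dy": -0.35, "dz": -0.16, "yaw": 0}
    - {"gripper": 1, "dx": 11.8, "dy": -0.35, "dz": -0.16, "yaw": 0}
    - {"gripper": 1, "dx": 11.8, "dy": -0.35, "dz": -0.16, "yaw": 0}
    - {"gripper": 1, "dx": 11.8, "dy": -0.35, "dz": -0.16, "yaw": 0}
    - {"gripper": 1, "dx": 11.8, "dy": -0.35, "dz": -0.16, "yaw": 0}
    - {"gripper": 1, "dx": 8, "dy": -0.35, "dz": -0.16, "yaw": 0}
    - {"gripper": 1, "dx": 4, "dy": -0.35, "dz": -0.16, "yaw": 0}

```text
t: 26.63
position: [0.5154, -0.3896, 0.2878]
ee_rot: [[-0.006, -0.191, -0.982], [0.005, -0.982, 0.191], [-1.0, -0.004, 0.007]]
force: [0.6, -1.2, -0.5]
gripper_width: 0.122
```

```bash
cat > tray.py <<'E'
from go import *
T=np.load('tray.npy'); g=place(np.array([[float(sys.argv[1])/1000,0,0]]),*T)[0]; print(g)
plan(g[0],g[1],float(sys.argv[2]),T[2])
E
python3 tray.py 40 .34
```

```text
[0.52561154 0.29152614 0.        ]
t26.63 dx -4.85 dy -67.07 dz 12.04 yaw -0.085 rows 16.4 tilt [-0.0061  0.0055] F [ 0.6 -1.2 -0.5] w 0.122 pos [ 0.5154 -0.3896  0.2878] phi -0.1923 j6 1.03
```

jog_arm:
  series:
    - {"gripper": 1, "dx": -3, "dy": 0, "dz": 0, "yaw": 0}
    - {"gripper": 1, "dx": -5, "dy": -3, "dz": 0.5, "yaw": 0}
    - {"gripper": 1, "dx": -5, "dy": -7, "dz": 1.2, "yaw": 0}
    - {"gripper": 1, "dx": -5, "dy": -11, "dz": 2, "yaw": -0.085}
    - {"gripper": 1, "dx": -5, "dy": -15, "dz": 2.7, "yaw": -0.085}
    - {"gripper": 1, "dx": -5, "dy": -19, "dz": 3.4, "yaw": -0.085}
    - {"gripper": 1, "dx": -5, "dy": -23, "dz": 4.1, "yaw": -0.085}
    - {"gripper": 1, "dx": -5, "dy": -27, "dz": 4.8, "yaw": -0.085}
    - {"gripper": 1, "dx": -5, "dy": -31, "dz": 5.5, "yaw": -0.085}
    - {"gripper": 1, "dx": -5, "dy": -35, "dz": 6.2, "yaw": -0.085}
    - {"gripper": 1, "dx": -5, "dy": -39, "dz": 7, "yaw": -0.085}
    - {"gripper": 1, "dx": -5, "dy": -43, "dz": 7.7, "yaw": -0.085}

```text
t: 27.63
position: [0.5225, 0.0481, 0.3416]
ee_rot: [[0.002, -0.107, -0.994], [0.0, -0.994, 0.107], [-1.0, -0.0, -0.002]]
force: [0.5, 0.8, -1.7]
gripper_width: 0.123
```

```bash
python3 tray.py 40 .30
```

```text
[0.52561154 0.29152614 0.        ]
t27.63 dx 4.16 dy -24.23 dz 2.31 yaw 0.000 rows 5.9 tilt [0.0016 0.    ] F [ 0.5  0.8 -1.7] w 0.123 pos [0.5225 0.0481 0.3416] phi -0.1075 j6 1.67
```

jog_arm:
  series:
    - {"gripper": 1, "dx": 0, "dy": -4, "dz": 0.4, "yaw": 0}
    - {"gripper": 1, "dx": 0, "dy": -8, "dz": 0.8, "yaw": 0}
    - {"gripper": 1, "dx": 0, "dy": -12, "dz": 1.2, "yaw": 0}
    - {"gripper": 1, "dx": 0, "dy": -16, "dz": 1.6, "yaw": 0}
    - {"gripper": 1, "dx": 2, "dy": -20, "dz": 2, "yaw": 0}
    - {"gripper": 1, "dx": 4, "dy": -24, "dz": 2.3, "yaw": 0}
    - {"gripper": 1, "dx": 4, "dy": -24.2, "dz": 2.3, "yaw": 0}
    - {"gripper": 1, "dx": 4, "dy": -24.2, "dz": 2.3, "yaw": 0}
    - {"gripper": 1, "dx": 4, "dy": -24.2, "dz": 2.3, "yaw": 0}

```text
t: 28.38
position: [0.526, 0.2893, 0.3009]
ee_rot: [[-0.0, -0.106, -0.994], [-0.001, -0.994, 0.106], [-1.0, 0.001, -0.0]]
force: [0.2, -0.7, -1.7]
gripper_width: 0.126
```

```bash
python3 chk.py t1 .213; python3 tray.py 40 .219
```

```text
plate rel tool (world) mm [ 7.1 -1.1] 0.0 0.449 vel 0.03110079748719594
[0.52561154 0.29152614 0.        ]
t28.43 dx 8.25 dy -0.27 dz 0.12 yaw 0.000 rows 2.0 tilt [ 0.001  -0.0001] F [ 1.1  0.4 -0.6] w 0.128 pos [0.5264 0.2887 0.3015] phi -0.1074 j6 2.09
```

View pics/t1_f.png

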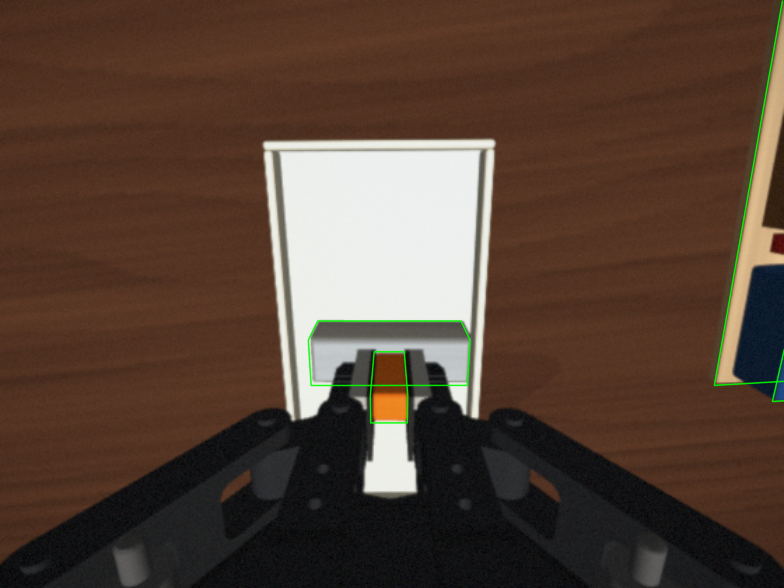

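jog_arm:
  series:
    - {"gripper": 1, "dx": 3, "dy": -0.4, "dz": 0.1, "yaw": 0}
    - {"gripper": 1, "dx": 6, "dy": -0.4, "dz": 0.1, "yaw": 0}
    - {"gripper": 1, "dx": 7.7, "dy": -0.4, "dz": 0.1, "yaw": 0}
    - {"gripper": 1, "dx": 8.1, "dy": -0.4, "dz": 0.1, "yaw": 0}
    - {"gripper": 1, "dx": 8.3, "dy": -0.4, "dz": 0.1, "yaw": 0}
    - {"gripper": 1, "dx": 8.4, "dy": -0.4, "dz": 0.1, "yaw": 0}
    - {"gripper": 1, "dx": 8.4, "dy": -0.4, "dz": 0.1, "yaw": 0}

```text
t: 29.02
position: [0.5265, 0.2931, 0.2186]
ee_rot: [[0.003, -0.108, -0.994], [0.001, -0.994, 0.108], [-1.0, -0.002, -0.003]]
force: [-0.5, 0.6, -0.7]
gripper_width: 0.122
```

```bash
python3 go.py .62 -.29 .36 -.63
```

```text
t29.02 dx -14.19 dy 56.93 dz -15.63 yaw 0.522 rows 14.6 tilt [0.0029 0.0013] F [-0.5  0.6 -0.7] w 0.122 pos [0.5265 0.2931 0.2186] phi -0.1082 j6 2.1
```

jog_arm:
  series:
    - {"gripper": 1, "dx": 0.15, "dy": 0, "dz": 0, "yaw": 0}
    - {"gripper": 1, "dx": 0.3, "dy": 0, "dz": 0, "yaw": 0}
    - {"gripper": 1, "dx": 0.3, "dy": 0, "dz": 0, "yaw": 0}

```text
t: 29.27
position: [0.5268, 0.2936, 0.2176]
ee_rot: [[0.003, -0.107, -0.994], [0.0, -0.994, 0.107], [-1.0, -0.001, -0.003]]
force: [-2.7, -3.9, 10.4]
gripper_width: 0.13
```

jog_arm:
  series:
    - {"gripper": 0.6, "dx": -0.1, "dy": 0, "dz": 0, "yaw": 0}
    - {"gripper": 0.6, "dx": -0.1, "dy": 0, "dz": 0, "yaw": 0}
    - {"gripper": 0.6, "dx": -0.1, "dy": 0, "dz": 0, "yaw": 0}
    - {"gripper": 0.6, "dx": -4, "dy": 0, "dz": 0, "yaw": 0}
    - {"gripper": 0.6, "dx": -8, "dy": 0, "dz": 0, "yaw": 0}
    - {"gripper": 0.6, "dx": -12, "dy": 1, "dz": 0, "yaw": 0}
    - {"gripper": 0.6, "dx": -14, "dy": 4, "dz": -1, "yaw": 0.1}
    - {"gripper": 0.6, "dx": -14, "dy": 8, "dz": -2, "yaw": 0.2}
    - {"gripper": 0.6, "dx": -14, "dy": 12, "dz": -3.2, "yaw": 0.3}
    - {"gripper": 0.6, "dx": -14, "dy": 16, "dz": -4.4, "yaw": 0.4}
    - {"gripper": 0.6, "dx": -14, "dy": 20, "dz": -5.5, "yaw": 0.5}
    - {"gripper": 0.6, "dx": -14, "dy": 24, "dz": -6.5, "yaw": 0.52}

```text
t: 30.27
position: [0.5644, 0.046, 0.3539]
ee_rot: [[0.001, -0.589, -0.808], [0.0, -0.808, 0.589], [-1.0, -0.0, -0.0]]
force: [0.6, -0.0, -0.0]
gripper_width: 0.399
```

```bash
python3 go.py .64 -.30 .34 -.63
```

```text
t30.27 dx 1.39 dy 23.49 dz -26.50 yaw -0.000 rows 8.5 tilt [0.0006 0.0001] F [ 0.6 -0.  -0. ] w 0.399 pos [0.5644 0.046  0.3539] phi -0.6304 j6 2.19
```

jog_arm:
  series:
    - {"gripper": 0.6, "dx": 1.4, "dy": 2.7, "dz": -3, "yaw": 0}
    - {"gripper": 0.6, "dx": 1.4, "dy": 5.4, "dz": -6, "yaw": 0}
    - {"gripper": 0.6, "dx": 1.4, "dy": 8.1, "dz": -9, "yaw": 0}
    - {"gripper": 0.6, "dx": 1.4, "dy": 10.8, "dz": -12.2, "yaw": 0}
    - {"gripper": 0.6, "dx": 1.4, "dy": 13.5, "dz": -15.2, "yaw": 0}
    - {"gripper": 0.6, "dx": 1.4, "dy": 16.2, "dz": -18.3, "yaw": 0}
    - {"gripper": 0.6, "dx": 1.4, "dy": 19, "dz": -21.4, "yaw": 0}
    - {"gripper": 0.6, "dx": 1.4, "dy": 21.5, "dz": -24.2, "yaw": 0}
    - {"gripper": 0.6, "dx": 1.4, "dy": 23.5, "dz": -26.5, "yaw": 0}
    - {"gripper": 0.6, "dx": 1.4, "dy": 23.5, "dz": -26.5, "yaw": 0}
    - {"gripper": 0.6, "dx": 1.4, "dy": 23.5, "dz": -26.5, "yaw": 0}

```text
t: 31.18
position: [0.641, -0.2996, 0.339]
ee_rot: [[-0.001, -0.589, -0.808], [0.001, -0.808, 0.589], [-1.0, -0.0, 0.001]]
force: [0.8, -0.1, -0.2]
gripper_width: 0.403
```

```bash
python3 look.py u1 .65 -.302 -.63
```

```text
fit [ 0.6495 -0.3007 -0.6454] 0.076 vel 0.038
t31.23 dx 12.80 dy -0.30 dz -0.85 yaw 0.017 rows 3.1 tilt [-0.0008  0.001 ] F [-0.3  0.3 -0.7] w 0.402 pos [ 0.641  -0.2983  0.339 ] phi -0.6281 j6 1.69
```

View pics/u1_f.png

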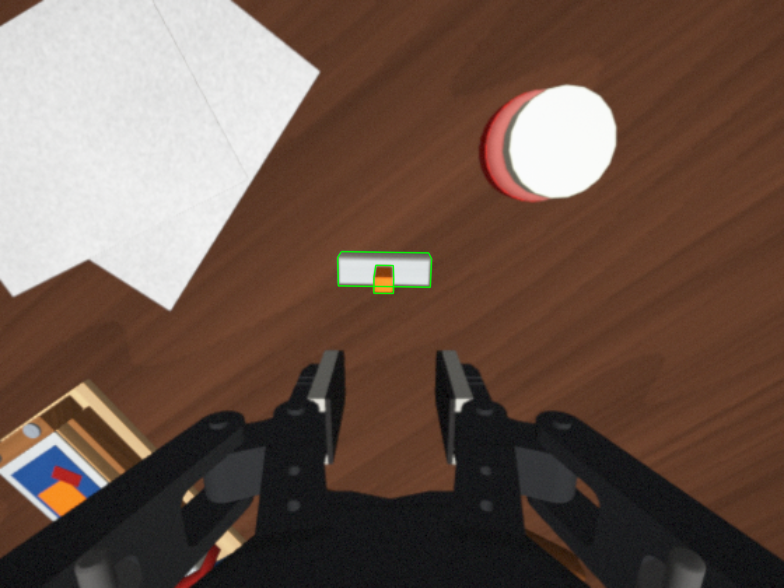

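jog_arm:
  series:
    - {"gripper": 0.6, "dx": 4, "dy": -0.28, "dz": -0.85, "yaw": 0.017}
    - {"gripper": 0.6, "dx": 8, "dy": -0.28, "dz": -0.85, "yaw": 0.017}
    - {"gripper": 0.6, "dx": 12, "dy": -0.28, "dz": -0.85, "yaw": 0.017}
    - {"gripper": 0.6, "dx": 12.7, "dy": -0.28, "dz": -0.85, "yaw": 0.017}
    - {"gripper": 1, "dx": 12.7, "dy": -0.28, "dz": -0.85, "yaw": 0.017}
    - {"gripper": 1, "dx": 12.7, "dy": -0.28, "dz": -0.85, "yaw": 0.017}
    - {"gripper": 1, "dx": 12.7, "dy": -0.28, "dz": -0.85, "yaw": 0.017}
    - {"gripper": 1, "dx": 12.7, "dy": -0.28, "dz": -0.85, "yaw": 0.017}
    - {"gripper": 1, "dx": 12.7, "dy": -0.28, "dz": -0.85, "yaw": 0.017}
    - {"gripper": 1, "dx": 8.7, "dy": -0.28, "dz": -0.85, "yaw": 0.017}
    - {"gripper": 1, "dx": 4.7, "dy": -0.28, "dz": -0.85, "yaw": 0.017}
    - {"gripper": 1, "dx": 0, "dy": -0.28, "dz": -0.85, "yaw": 0.017}

```text
t: 32.23
position: [0.6492, -0.3005, 0.3351]
ee_rot: [[-0.002, -0.601, -0.8], [0.001, -0.8, 0.601], [-1.0, 0.0, 0.002]]
force: [0.2, -0.4, -0.9]
gripper_width: 0.123
```

```bash
python3 tray.py -30 .34
```

```text
[0.45601561 0.29903657 0.        ]
t32.23 dx -0.39 dy -36.33 dz 51.46 yaw -0.537 rows 15.1 tilt [-0.0018  0.001 ] F [ 0.2 -0.4 -0.9] w 0.123 pos [ 0.6492 -0.3005  0.3351] phi -0.6443 j6 1.71
```

jog_arm:
  series:
    - {"gripper": 1, "dx": -0.4, "dy": -2.3, "dz": 3.3, "yaw": 0}
    - {"gripper": 1, "dx": -0.4, "dy": -4.6, "dz": 6.5, "yaw": -0.1}
    - {"gripper": 1, "dx": -0.4, "dy": -6.9, "dz": 9.8, "yaw": -0.2}
    - {"gripper": 1, "dx": -0.4, "dy": -9.2, "dz": 13, "yaw": -0.3}
    - {"gripper": 1, "dx": -0.4, "dy": -11.5, "dz": 16.3, "yaw": -0.4}
    - {"gripper": 1, "dx": -0.4, "dy": -13.8, "dz": 19.6, "yaw": -0.5}
    - {"gripper": 1, "dx": -0.4, "dy": -16.1, "dz": 22.8, "yaw": -0.537}
    - {"gripper": 1, "dx": -0.4, "dy": -18.4, "dz": 26, "yaw": -0.537}
    - {"gripper": 1, "dx": -0.4, "dy": -20.7, "dz": 29.3, "yaw": -0.537}
    - {"gripper": 1, "dx": -0.4, "dy": -23, "dz": 32.6, "yaw": -0.537}
    - {"gripper": 1, "dx": -0.4, "dy": -25.3, "dz": 35.8, "yaw": -0.537}
    - {"gripper": 1, "dx": -0.4, "dy": -27.6, "dz": 39, "yaw": -0.537}

```text
t: 33.23
position: [0.5025, 0.1557, 0.3397]
ee_rot: [[0.002, -0.107, -0.994], [0.001, -0.994, 0.107], [-1.0, -0.001, -0.002]]
force: [0.7, 0.7, -1.0]
gripper_width: 0.127
```

```bash
python3 tray.py -30 .30
```

```text
[0.45601561 0.29903657 0.        ]
t33.23 dx 3.96 dy -13.74 dz 6.17 yaw -0.000 rows 3.7 tilt [0.0023 0.0005] F [ 0.7  0.7 -1. ] w 0.127 pos [0.5025 0.1557 0.3397] phi -0.1076 j6 1.88
```

jog_arm:
  series:
    - {"gripper": 1, "dx": 0, "dy": -3.8, "dz": 1.7, "yaw": 0}
    - {"gripper": 1, "dx": 0, "dy": -7.5, "dz": 3.4, "yaw": 0}
    - {"gripper": 1, "dx": 0, "dy": -11, "dz": 5, "yaw": 0}
    - {"gripper": 1, "dx": 2, "dy": -14, "dz": 6.2, "yaw": 0}
    - {"gripper": 1, "dx": 4, "dy": -14, "dz": 6.2, "yaw": 0}
    - {"gripper": 1, "dx": 4, "dy": -14, "dz": 6.2, "yaw": 0}
    - {"gripper": 1, "dx": 4, "dy": -14, "dz": 6.2, "yaw": 0}

```text
t: 33.82
position: [0.4564, 0.2999, 0.2979]
ee_rot: [[-0.002, -0.106, -0.994], [-0.001, -0.994, 0.106], [-1.0, 0.001, 0.002]]
force: [0.4, -0.5, -0.6]
gripper_width: 0.124
```

```bash
python3 chk.py v1 .213; python3 tray.py -30 .217
```

```text
plate rel tool (world) mm [ 7.4 -1. ] -0.001 0.445 vel 0.0352455840705026
[0.45601561 0.29903657 0.        ]
t33.87 dx 8.22 dy 0.07 dz 0.11 yaw -0.000 rows 2.0 tilt [ 0.0005 -0.    ] F [ 0.6 -0.2 -0.7] w 0.124 pos [0.4571 0.2997 0.2992] phi -0.1076 j6 2.16
```

View pics/v1_f.png

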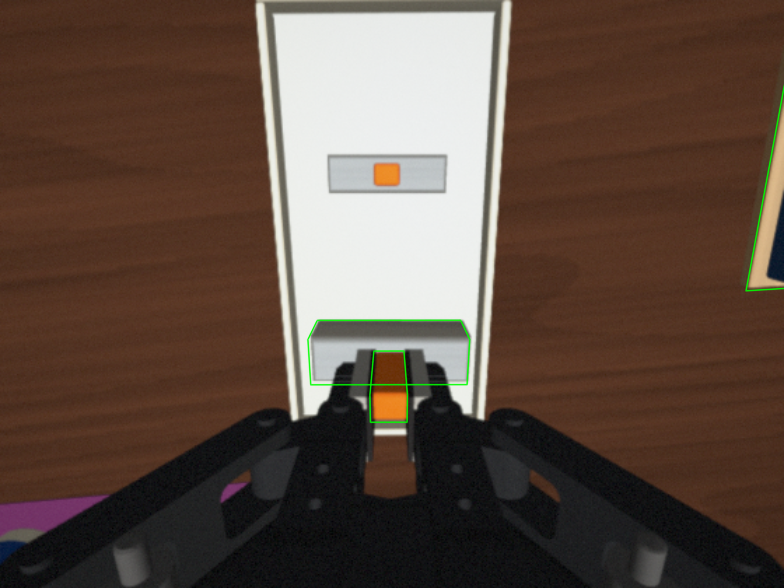

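jog_arm:
  series:
    - {"gripper": 1, "dx": 3, "dy": 0, "dz": 0.1, "yaw": 0}
    - {"gripper": 1, "dx": 6, "dy": 0, "dz": 0.1, "yaw": 0}
    - {"gripper": 1, "dx": 7.6, "dy": 0, "dz": 0.1, "yaw": 0}
    - {"gripper": 1, "dx": 8.1, "dy": 0, "dz": 0.1, "yaw": 0}
    - {"gripper": 1, "dx": 8.2, "dy": 0, "dz": 0.1, "yaw": 0}
    - {"gripper": 1, "dx": 8.3, "dy": 0, "dz": 0.1, "yaw": 0}
    - {"gripper": 1, "dx": 8.3, "dy": 0, "dz": 0.1, "yaw": 0}
    - {"gripper": 1, "dx": 8.3, "dy": 0, "dz": 0.1, "yaw": 0}

```text
t: 34.53
position: [0.4574, 0.2995, 0.2183]
ee_rot: [[0.003, -0.108, -0.994], [0.0, -0.994, 0.108], [-1.0, -0.001, -0.003]]
force: [-2.1, -2.3, 5.8]
gripper_width: 0.126
```

Seated (Fz 5.8). Release, rise, and back off towards a view of the jig.

jog_arm:
  series:
    - {"gripper": 0.6, "dx": 0, "dy": 0, "dz": 0, "yaw": 0}
    - {"gripper": 0.6, "dx": 0, "dy": 0, "dz": 0, "yaw": 0}
    - {"gripper": 0.6, "dx": 0, "dy": 0, "dz": 0, "yaw": 0}
    - {"gripper": 0.6, "dx": -4, "dy": 0, "dz": 0, "yaw": 0}
    - {"gripper": 0.6, "dx": -8, "dy": 0, "dz": 0, "yaw": 0}
    - {"gripper": 0.6, "dx": -12, "dy": 0, "dz": 0, "yaw": 0}
    - {"gripper": 0.6, "dx": -15, "dy": 3, "dz": 0, "yaw": 0}
    - {"gripper": 0.6, "dx": -15, "dy": 7, "dz": 0, "yaw": 0}
    - {"gripper": 0.6, "dx": -15, "dy": 11, "dz": 0, "yaw": 0}
    - {"gripper": 0.6, "dx": -15, "dy": 14, "dz": 0, "yaw": 0}
    - {"gripper": 0.6, "dx": -15, "dy": 14, "dz": 0, "yaw": 0}
    - {"gripper": 0.6, "dx": -15, "dy": 14, "dz": 0, "yaw": 0}

```text
t: 35.53
position: [0.4409, 0.1597, 0.3657]
ee_rot: [[0.001, -0.11, -0.994], [0.001, -0.994, 0.11], [-1.0, -0.001, -0.001]]
force: [0.0, -0.3, -0.1]
gripper_width: 0.398
```

```bash
python3 - <<'E'
from chk import *
c,im,o=overlay('w1',jig=False); print(o['t'])
c,im,o=snap('scene','w1s'); crop(im,220,60,420,270,2.8,'w1sc')
c,im,o=snap('top','w1t')
E
```

```text
35.5333
```

View pics/w1_f.png

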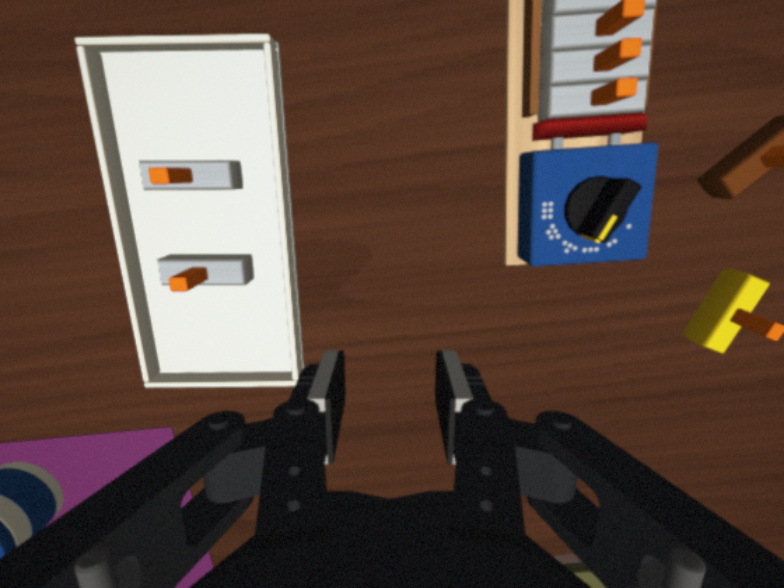

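View pics/w1sc.png

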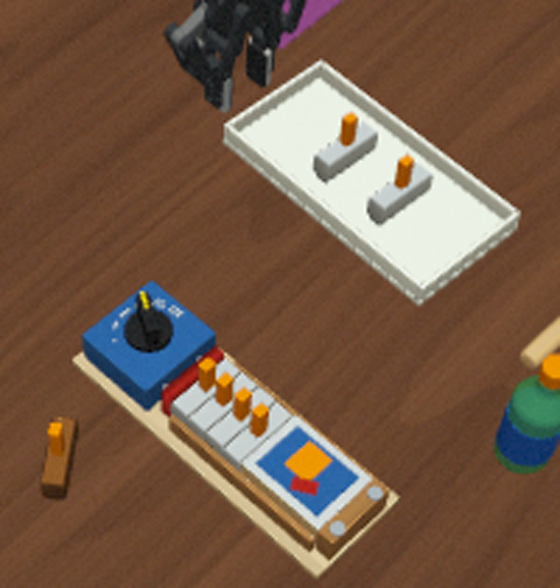

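View pics/w1t.png

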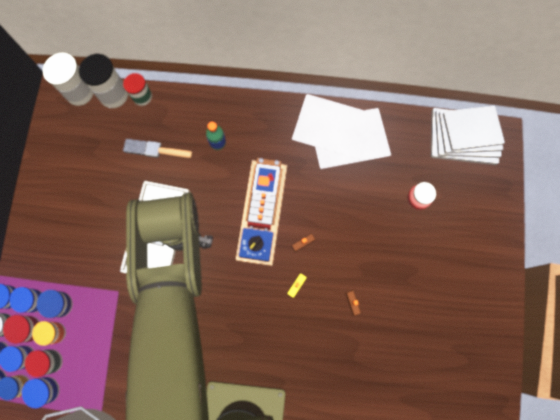

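```bash
cat > dial.py <<'E'
from h import *
J=np.load('jig.npy')
for nm in sys.argv[1:] if (sys:=__import__('sys')) else []:
    c,im,o=load(nm)
    h=cv2.cvtColor(im,cv2.COLOR_RGB2HSV).astype(int); m=(abs(h[...,0]-28)<6)&(h[...,1]>150)&(h[...,2]>100)
    q=proj(c,place(np.array([[-.064,0,.076]]),*J))[0]; print('axis px',q)
    Y,X=np.mgrid[:420,:560]; m&=(np.hypot(X-q[0],Y-q[1])<26)
    ys,xs=np.where(m); w=unproj(c,np.c_[xs,ys],.076); d=w[:,:2]-J[:2]; ca,sa=np.cos(J[2]),np.sin(J[2]); L=np.c_[ca*d[:,0]+sa*d[:,1],-sa*d[:,0]+ca*d[:,1]]
    mu=L.mean(0); u,s,vt=np.linalg.svd(L-mu); e=vt[0]; e=e*np.sign(e@(mu-[-.064,0]))
    print(nm,len(xs),'line dir cw deg',np.degrees(np.arctan2(-e[0],-e[1])),'centroid',np.degrees(np.arctan2(-(mu[0]+.064),-mu[1])))
E
python3 dial.py r1 w1
python3 - <<'E'
from h import *
c,im,o=load('w1'); crop(im,365,95,475,195,6,'w1d')
E
```

```text
axis px [278.50132076 167.22694371]
r1 128 line dir cw deg 119.46031404314401 centroid 119.79597458999878
axis px [439.67327321 150.21176669]
w1 106 line dir cw deg 121.45299099785038 centroid 114.58879946515205
```

View pics/w1d.png

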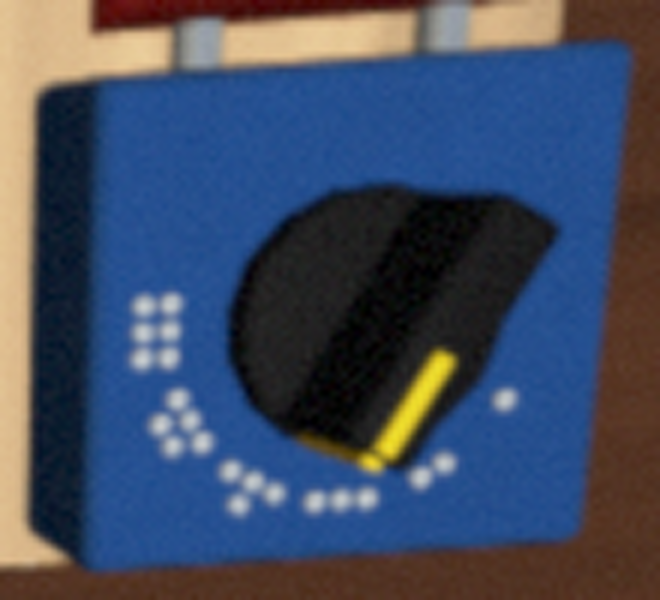

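```bash
python3 - <<'E'
from h import *
J=np.load('jig.npy')
c,im,o=load('w1s')
h=cv2.cvtColor(im,cv2.COLOR_RGB2HSV).astype(int); m=((h[...,0]>4)&(h[...,0]<20)&(h[...,1]>180)&(h[...,2]>120)).astype(np.uint8)
# per-post IoU-free: predicted post box centroid vs observed centroid, varying height
for s in (5.75,25.75,45.75,65.75):
    best=[]
    M=cv2.resize(m[150:240,270:330].astype(np.float32),None,fx=8,fy=8,interpolation=cv2.INTER_LINEAR)
    q=proj(c,place(np.array([[s/1000,0,.057]]),*J))[0]
    mm=np.zeros_like(m); x,y=q.round().astype(int); mm[y-8:y+9,x-4:x+5]=m[y-8:y+9,x-4:x+5]
    ys,xs=np.where(mm); print(s,'pred',q.round(1),'obs',xs.mean().round(2),ys.mean().round(2),len(xs))
p0=proj(c,place(np.array([[.03,0,.057],[.03,0,.067],[.04,0,.057]]),*J)); print('10mm up',(p0[1]-p0[0]).round(2),'10mm +x',(p0[2]-p0[0]).round(2))
crop(im,255,160,335,230,9,'w1z')
E
```

```text
5.75 pred [294.6 193.5] obs 294.87 194.25 79
25.75 pred [300.8 198.8] obs 300.78 199.95 65
45.75 pred [307.2 204.1] obs 307.11 205.05 62
65.75 pred [313.6 209.5] obs 312.2 209.49 51
10mm up [ 0.11 -2.36] 10mm +x [3.17 2.67]
```

View pics/w1z.png

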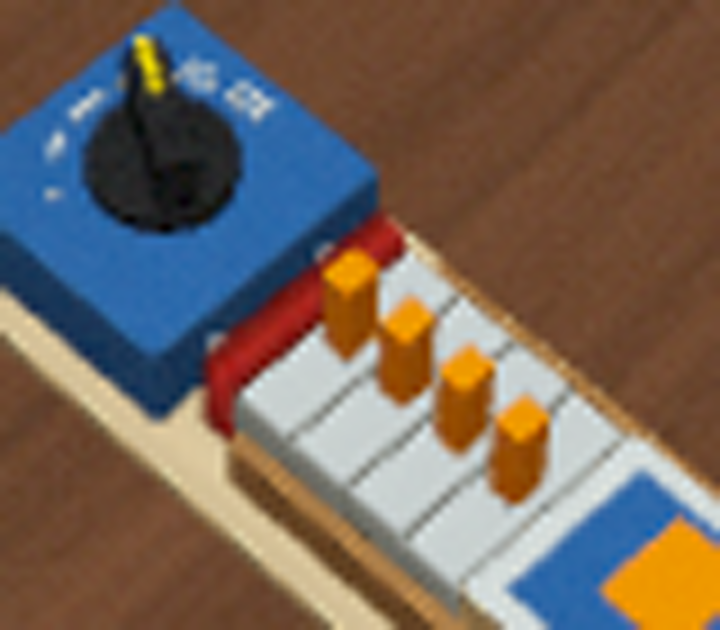

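```bash
python3 - <<'E'
from plant import arm
print(arm.job_done())
E
```

```text
the job is handed in; nothing more can be done
None
```

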